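# Empty the vial tray kept behind the bottle

## Task

A tray of three used vials is kept under the low wire rack, behind a white bottle: stand the bottle on the round black rubber mat, then draw the tray by its handle right out from under the rack and let go of it on the bench. Take the tray again by the middle of its handle, hook its turned-down lip over the rim of the grey tub and tip it up about that rim until all three vials have rolled into the tub. Finally stand the empty tray level on the bench, clear of the rack; keep the bottle upright throughout and leave the test-tube rack, the seedling pot and the beaker where they are.

Things in the scene. Friction and masses are not known exactly. Their poses are not given: they have to be found in the camera images.
- bottle: White closed bottle, 150 mm tall, body diameter 60 mm up to 100 mm, then a shoulder to a 28 mm neck; cap of diameter 34 mm from 124 to 150 mm. About 0.3 kg. Origin at the centre of its underside, z up. It stands on the bench in front of the open side of the rack, in the tray's way.
- mat: Round flat black rubber mat, diameter 100 mm, 5 mm thick, fixed to the bench. Origin at the centre of its underside.
- rack: Low fixed rack of thin dark wire: see-through roof of 6 mm wires, underside 95 mm, top 101 mm over the bench, on four 8 mm corner legs. Origin on the bench; x is across (legs at x = -85 and +85 mm); the way in is its -y side, where the roof's front edge is at y = -89 mm; the back edge is at y = +60 mm. No side walls.
- tray: Aluminium tray 200 mm long, 100 mm wide (y), 0.35 kg, on the bench under the rack, lip end (+x) sticking out of its open side. Origin on its underside, x along it to the lip, z up. Floor 4 mm thick, x = -57 to 65 mm; walls 28 mm high. Floor ramps up at 30 degrees, x = 65 to 104 mm, to the hooked lip (see tray_lip). Rearmost x = -75 mm. Balances at x = 13 mm.
- tray_grip (a point): Middle of the tray's handle, at its balance point, tray coordinates (13, 0, 68) mm. The handle is one black bar along tray x above mid-width: 14 mm wide (y), z = 58 to 78 mm, x = -75 to 95 mm, carried only by a post at its rear end (x = -75 to -57 mm); it passes 32 mm over the vials. At first this point is under the rack's roof.
- tray_pull (a point): Near the free front end of the handle bar, tray coordinates (80, 0, 68) mm; at first it sticks out from under the rack (the roof covers the bar back from about x = 20 to 50 mm).
- tray_lip (a point): The pivot of the tray's hook: on the underside of its level lip, mid-width, tray coordinates (111, 0, 24) mm. The lip (4 mm thick) is level from x = 103 to 122 mm, then a flange 3 mm thick turns down to z = 17 mm, leaving a gap about 20 mm wide between ramp and flange for the tub's rim.
- tray_rear (a point): Rearmost point of the tray, underside, tray coordinates (-75, 0, 0) mm.
- vial1: Capped amber vial, 75 mm long, diameter 22 mm, 30 g, lying across the tray floor and free to roll. Origin at its centre, y along its length.
- vial2: As vial1.
- vial3: As vial1.
- tub: Grey open rectangular tub, fixed, 200 mm (x) by 150 mm (y) outside, 70 mm high, walls 6 mm thick. Origin at the centre of its underside, z up. Its +y long wall faces the rack. To begin with it is empty.
- tube_rack: Bystander: loose white test-tube rack with five tubes, 70 by 160 mm, 102 mm tall. Origin under its centre.
- pot: Bystander: loose terracotta pot with a seedling, diameter 76 mm, 70 mm tall (140 mm with the plant). Origin under its centre.
- beaker: Bystander: loose glass beaker, diameter 70 mm, 90 mm tall. Origin under its centre.
There are look-alikes about, which are no part of the job. What is shaped like the vial3 but green, pink or turquoise is not meant.

How it is judged:
By the outcome, as a careful person would: the job done as asked, in the order asked, and still so for the second after the job is handed in, with the robot touching nothing.
It also fails if it takes over 64 s, if anything falls off the work surface, if the arm or the gripper's body presses on something with over 40 N, if the wrist force passes 120 N, or if a joint passes its speed limit or range.

## Robot

A 6-joint arm with a two-finger parallel gripper is mounted at the origin on the work surface. World frame = base frame: x ahead of the robot, y to its left, z up, the work surface at z = 0. Lengths are in m, angles in degrees, forces in N, time in s.
With the tool pointing down it reaches from about 0.25 to 0.725 m from the base axis. Payload 9.7 kg.
Tool frame: the origin (TCP) lies between the finger pads; the fingertips stand 11 mm ahead of it and the grasp point (between the pads) lies 8 mm behind it; z points along the fingers, x is the direction in which the jaws open and shut, and the axes are right-handed (so a half turn about z gives the same grasp; the last joint's range is limited). The gripper opens to 85 mm and grips with 20 to 120 N. Pads are 22 mm wide; open, the fingers measure 114 mm over their backs; the gripper's body (76 mm by 85 mm) begins 54 mm behind the grasp point. The pads swing forward as they close: fully open they stand 13 mm farther back than shut.
Start: joints at [75.688, 4.979, 10.078, 95.1, 0, 90], TCP at [0.136, 0.533, 0.242] pointing down, gripper open.
Joint ranges: [-179.16, 179.16], [-48.56, 103.87], [-65.8, 70.77], [-126.05, 130.52], [-82.76, 87.17], [-180, 180]. Speed limits (degrees/s): [127.2, 127.2, 147.25, 180, 180, 180].

## Interface

Orientations are given as [roll, pitch, yaw] about the fixed x, y, z axes, in that order (R = Rz(yaw) Ry(pitch) Rx(roll)).
In Python, from workcell import get_obs, camera, job_done, spotter gives the robot as it stands.
- The arm moves only by the tool play_rows, never from a script. Its argument "rows" is a list of rows, each a list of 3 entries, a list of its own where there are three numbers: the closure, from 0 (fully open) to 1 (shut), then the shift along the tool's x, y, z in cm, then the turn, a rotation vector about the tool's x, y, z in degrees. In form: [[claw, [x, y, z], [wx, wy, wz]], ...]. A call has 1 to 12 rows; each row shifts and turns the pose as measured when the row begins, along the tool's axes as they then stand; what a row does not reach is not made up. A row lasts 1/10 s, in which the tool goes at most 50 mm and 8.59 degrees, less where a joint would pass 70% of its speed; a pose out of reach is approached as far as the arm can. A call is refused whole if a number of a shift passes 5 or a number of a turn 8.59, either way. A call with a gripper value outside its range is refused whole. The fingers move at their own pace and stop on an object; "newtons" is the grip in N (left out, the last holds). Time passes only in rows, so rows that do not move let the fingers close. It gives the time, the measured TCP pose, the force and the opening at its end, in the units of the state.
- get_obs(): the state, without advancing time (a new reading comes with each control period).
- camera(name): name is "side" or "top"; returns a dict with "img" (384x512x3 uint8, red, green, blue), "intrinsics" (3x3 intrinsics, pixels), "k1" (the pictures are not rectified: a ray, as slopes to the right and down, at radius r is drawn at 1 + k1 r^2 times it, then the intrinsics apply), "xyz" and "orientation" of the camera in the world. Camera axes: x right, y down, z forward; pixel columns grow to the right and rows downward; lengths in m; the calibration is good to about 2 mm. A picture is of the moment at which its call begins. There is no depth.
- job_done(): hands the job in, once; it reports no verdict.
Trained networks look in a picture, given as the dict that the camera call returned (one of the last four; its "shot" number tells which), for a name from the list of things; names that differ only in an ending like _2 or _b are one class to them, and where a whole thing is asked for, a point or a joint stands for the part that bears it (a point fixed in the world has none). Each returns a list of dicts, best first, with "confidence" (0 to 1); they miss things now and then, are a little off and sometimes report something else, mostly with a low value. They report only what shows in the picture. A call takes as long as a camera call. They do not tell look-alikes from the thing itself.
- spotter.spot_in(picture, thing): "point" ([x, y, z] in m, in world coordinates, good to about 4 mm: the middle of the surface that is visible of it).
- spotter.trace(picture, thing): "pixels" (384x512 bool, what is visible of it).
The state is a dict: "time": time; "q": joint angles; "qd": joint speeds; "joint_efforts": joint torques, N m; "ee_pos": TCP position; "tcp_rot": TCP orientation; "wrist_force": force on the tool from outside, world axes, zero at the start; "torque": the same for the moment, N m; "opening": finger opening in m.
Only numpy, scipy, OpenCV 4.12 (cv2) and the standard library are available. Lean on these libraries where they do the work, as an engineer would, in place of code of your own. Each camera call takes 0.05 s, during which the arm holds its last target.

## Working session

There is one attempt and no reset: what is moved stays moved. The work goes in short steps, Python scripts to look and compute and a tool call to move; the robot and the scene stay as the last step left them, time stands still between calls to the robot, and variables do not carry over. Pictures are saved under pics/ and viewed, and the job is handed in when it is done.

Besides the shell and the picture viewer there is one more tool, called after ">>>" by a JSON object that holds its "name" and its "arguments", one argument or row to a line. play_rows: Moves the arm, as the interface text tells. Its arguments: {"type":"object","properties":{"rows":{"type":"array","items":{"type":"array"}},"newtons":{"type":"number"}},"required":["rows"]}

```bash
ls; mkdir -p pics; python3 - <<'E'
from workcell import get_obs,camera,spotter
import cv2,numpy as np,pickle
print(get_obs())
for n in ["top","side"]:
    c=camera(n); cv2.imwrite(f"pics/{n}0.png",cv2.cvtColor(cv2.resize(c["img"],(768,576)),cv2.COLOR_RGB2BGR))
    print(n,c["intrinsics"],c["k1"],c["xyz"],c["orientation"],c["shot"])
    pickle.dump(c,open(f"{n}0.pkl","wb"))
    for t in ["bottle","mat","rack","tray","tray_grip","tray_pull","tray_lip","tub","vial1","tube_rack","pot","beaker"]:
        try:
            print(t,[(np.round(d["point"],4).tolist(),round(d["confidence"],2)) for d in spotter.spot_in(c,t)])
        except Exception as e: print(t,e)
print(get_obs()["time"])
E
```

```text
pics
{'time': 0.0, 'q': array([ 7.56871272e+01,  5.01160331e+00,  1.00329566e+01,  9.51000940e+01,
       -7.79487591e-04,  8.99983175e+01]), 'qd': array([ 0.02140551, -0.01916131, -0.00049582,  0.07025254,  0.00981759,
       -0.02113846]), 'joint_efforts': array([-4.82177984e-04, -5.20396614e+01,  4.64801967e+01,  1.65039708e-02,
        4.77179674e-05, -4.76145843e-06]), 'ee_pos': array([0.13591674, 0.53270745, 0.24156483]), 'tcp_rot': array([1.79999223e+02, 7.87406710e-02, 7.56888097e+01]), 'wrist_force': array([ 0.2226469 , -0.35354037, -0.54295944]), 'torque': array([0.02080658, 0.00787768, 0.00760722]), 'opening': 0.0853390027631428}
top [[442.13140265   0.         247.89549165]
 [  0.         442.13140265 190.52282792]
 [  0.           0.           1.        ]] -0.1747736010219679 [0.31114499 0.06631229 1.30667996] [-169.21617498    0.62587748  -90.26981911] 1
bottle [([0.5446, 0.0212, 0.1109], 0.79), ([0.515, 0.172, 0.0236], 0.49)]
mat [([0.6742, 0.0381, 0.0034], 0.58)]
rack [([0.5202, 0.2531, 0.1031], 0.65)]
tray [([0.5221, 0.1697, 0.0219], 0.6)]
tray_grip [([0.5145, 0.1733
[... 920 characters left out ...]
0.77)]
rack [([0.5273, 0.2578, 0.0989], 0.73), ([0.5164, 0.2222, 0.0183], 0.22)]
tray [([0.5185, 0.225, 0.0237], 0.96)]
tray_grip [([0.5177, 0.2207, 0.0221], 0.61), ([0.6712, 0.0389, 0.0061], 0.18)]
tray_pull [([0.5122, 0.2224, 0.0196], 0.96), ([0.5079, 0.2428, 0.0217], 0.51)]
tray_lip [([0.5162, 0.2206, 0.0203], 0.96)]
tub [([0.5102, 0.2219, 0.0174], 0.57), ([0.5029, -0.2454, 0.042], 0.56)]
vial1 [([0.4859, 0.3959, 0.0181], 0.75), ([0.4005, -0.005, 0.0194], 0.69), ([0.5079, 0.2108, 0.0247], 0.59), ([0.6974, 0.1858, 0.0239], 0.52), ([0.3604, 0.1891, 0.0262], 0.51)]
tube_rack [([0.3031, 0.4131, 0.0658], 0.71)]
pot [([0.7117, 0.303, 0.0713], 0.82)]
beaker [([0.742, -0.1928, 0.0611], 0.75)]
1.3
```

View pics/top0.png

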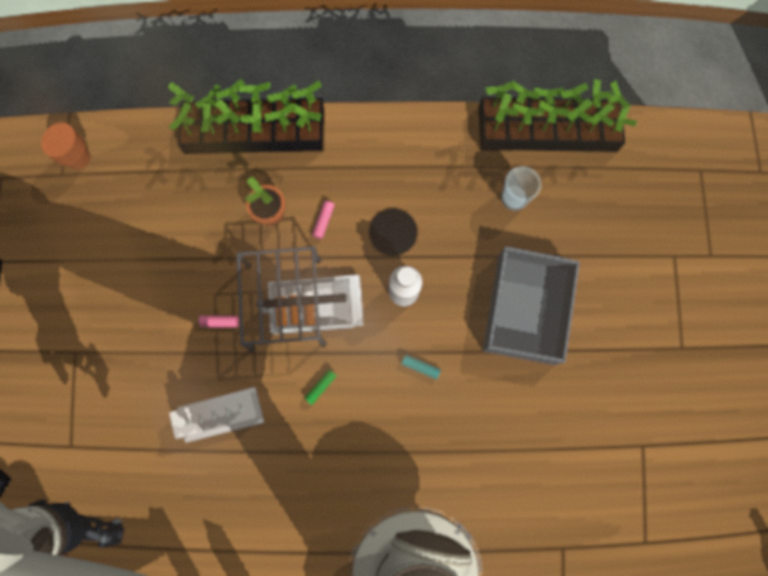

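View pics/side0.png

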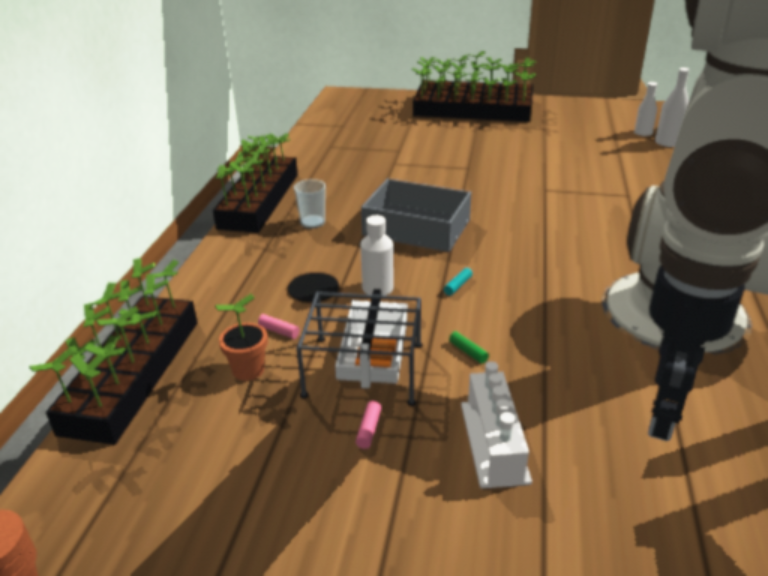

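```bash
cat > lib.py <<'E'
import numpy as np,cv2,pickle
from scipy.spatial.transform import Rotation as Ro
def RW(o): return Ro.from_euler('xyz',o,degrees=True).as_matrix()
def proj(c,P):
    P=np.atleast_2d(P); R=RW(c["orientation"]); p=(P-c["xyz"])@R
    s=p[:,:2]/p[:,2:]; r2=(s**2).sum(1,keepdims=True); s=s*(1+c["k1"]*r2)
    K=c["intrinsics"]; return s*[K[0,0],K[1,1]]+[K[0,2],K[1,2]]
def unproj(c,uv,z):
    K=c["intrinsics"]; d=(np.array(uv,float)-[K[0,2],K[1,2]])/[K[0,0],K[1,1]]
    s=d.copy()
    for _ in range(20): s=d/(1+c["k1"]*(s**2).sum())
    v=RW(c["orientation"])@np.array([s[0],s[1],1]); return c["xyz"]+v*(z-c["xyz"][2])/v[2]
def crop(c,u0,v0,u1,v1,k,fn,lines=()):
    im=cv2.cvtColor(c["img"],cv2.COLOR_RGB2BGR)[v0:v1,u0:u1]
    im=cv2.resize(im,None,fx=k,fy=k,interpolation=cv2.INTER_CUBIC)
    for pts,col in lines:
        q=(proj(c,pts)-[u0,v0]+.5)*k-.5
        cv2.polylines(im,[np.round(q*8).astype(np.int32)],False,col,1,cv2.LINE_AA,3)
    cv2.imwrite(fn,im)
def tf(x,y,yaw,P,z=0):
    P=np.array(P,float)/1000; c,s=np.cos(np.radians(yaw)),np.sin(np.radians(yaw))
    return P@np.array([[c,s,0],[-s,c,0],[0,0,1]])+[x,y,z]
def circ(x,y,z,d):
    t=np.linspace(0,2*np.pi,40); return np.c_[x+d/2*np.cos(t),y+d/2*np.sin(t),z+0*t]
def tray_lines(x,y,yaw,z=0):
    L=[]
    Y=(0,255,255);M=(255,0,255)
    L.append((tf(x,y,yaw,[[-57,-50,28],[122,-50,28],[122,50,28],[-57,50,28],[-57,-50,28]],z),Y))
    L.append((tf(x,y,yaw,[[-75,-7,78],[95,-7,78],[95,7,78],[-75,7,78],[-75,-7,78]],z),M))
    return L
def rack_lines(x,y,yaw):
    C=(255,255,0);L=[(tf(x,y,yaw,[[-85,-89,98],[85,-89,98],[85,60,98],[-85,60,98],[-85,-89,98]]),C)]
    return L
def tub_lines(x,y,yaw):
    C=(0,0,255); return [(tf(x,y,yaw,[[-100,-75,70],[100,-75,70],[100,75,70],[-100,75,70],[-100,-75,70]]),C),(tf(x,y,yaw,[[-94,-69,70],[94,-69,70],[94,69,70],[-94,69,70],[-94,-69,70]]),C)]
E
python3 - <<'E'
from lib import *
c=pickle.load(open("top0.pkl","rb")); crop(c,140,130,290,250,5,"pics/ctop.png"); crop(c,290,140,410,260,5,"pics/ctub.png")
c=pickle.load(open("side0.pkl","rb")); crop(c,180,120,320,280,4,"pics/cside.png")
E
```

```text
(no output)
```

View pics/ctop.png

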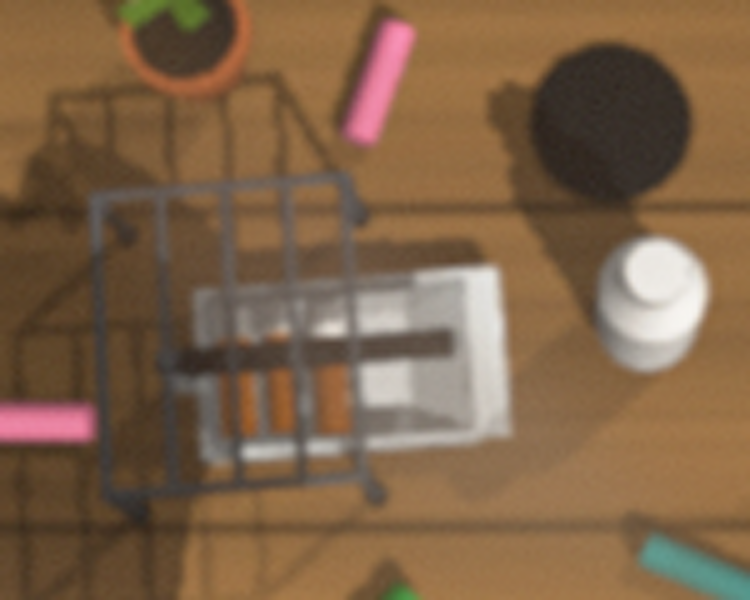

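View pics/ctub.png

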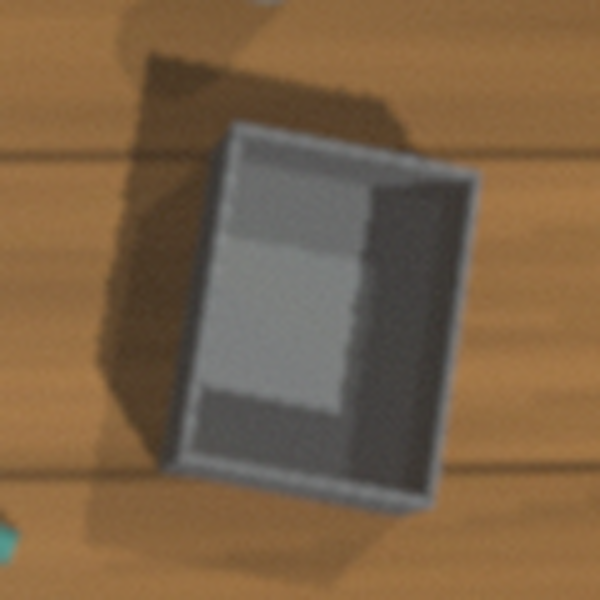

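View pics/cside.png

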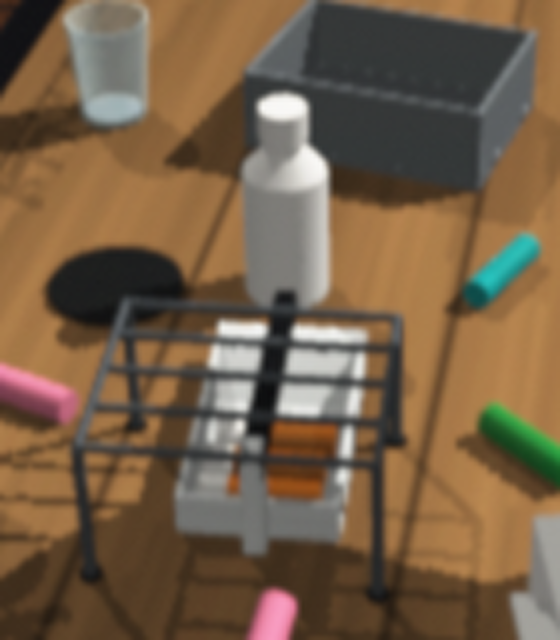

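```bash
cat > fit.py <<'E'
from lib import *
from scipy.optimize import least_squares
T=pickle.load(open("top0.pkl","rb"));S=pickle.load(open("side0.pkl","rb"))
def px(pts,o,k): return (np.array(pts,float)+.5)/k-.5+np.array(o)
def fit(g,obs):
    def f(p):
        r=[]
        for c,P,uv in obs: r.append((proj(c,tf(p[0],p[1],p[2],P))-uv).ravel())
        return np.concatenate(r)
    s=least_squares(f,g,x_scale=[.01,.01,1],loss='soft_l1'); print(np.round(s.x,4),"res",np.round(s.fun,1)); return s.x
tub=fit([.51,-.24,0],[(T,[[100,75,70],[100,-75,70],[-100,-75,70],[-100,75,70]],px([(235,122),(480,172),(432,510),(165,468)],(290,140),5)),
 (S,[[100,-75,70],[-100,-75,70],[-100,75,70],[100,75,70]],px([(313,0),(535,35),(480,108),(248,72)],(180,120),4))])
rack=fit([.52,.25,0],[(T,[[85,60,101],[85,-89,101],[-85,-89,101],[-85,60,101]],px([(95,195),(352,177),(362,482),(108,497)],(140,130),5)),
 (S,[[85,-89,101],[-85,-89,101],[-85,60,101],[85,60,101]],px([(128,302),(402,318),(380,462),(78,445)],(180,120),4))])
tray=fit([.52,.24,-90],[(T,[[125,50,28],[125,-50,28],[95,0,78]],px([(500,266),(510,436),(453,340)],(140,130),5)),
 (S,[[95,0,78]],px([(286,292)],(180,120),4))])
b=fit([.545,.03,0],[(T,[[0,0,150]],px([(655,276)],(140,130),5)),(S,[[0,0,150]],px([(283,106)],(180,120),4))])
m=fit([.67,.03,0],[(T,[[0,0,5]],px([(612,121)],(140,130),5)),(S,[[0,0,5]],px([(115,284)],(180,120),4))])
L=tub_lines(*tub)+rack_lines(*rack)+tray_lines(*tray)+[(circ(b[0],b[1],.15,.034),(0,255,0)),(circ(b[0],b[1],0,.06),(0,255,0)),(circ(m[0],m[1],.005,.1),(0,255,0))]
crop(T,140,110,400,260,3,"pics/ot.png",L);crop(S,150,100,350,280,3,"pics/os.png",L)
E
python3 fit.py
```

```text
[  0.5101  -0.2295 -11.6999] res [-0.8 -0.   0.3  0.   0.   0.1  1.8 -1.5  0.2 -0.4  1.   0.   0.6  2.6
 -1.4  0.8]
[0.5235 0.2669 3.7398] res [-0.5  0.5  0.4  0.2  1.8 -0.7 -1.1 -0.1  0.7 -1.  -0.2 -1.2 -0.2  1.5
 -0.   0.7]
[  0.5204   0.2247 -86.7446] res [ 0.3  0.2  0.3 -0.2 -0.4 -0.2  0.1  0.3]
[0.548  0.0165 0.    ] res [ 0.3 -0.5  0.4  1. ]
[0.6733 0.0356 0.    ] res [ 0.1 -0.1  0.1  0.2]
```

View pics/ot.png

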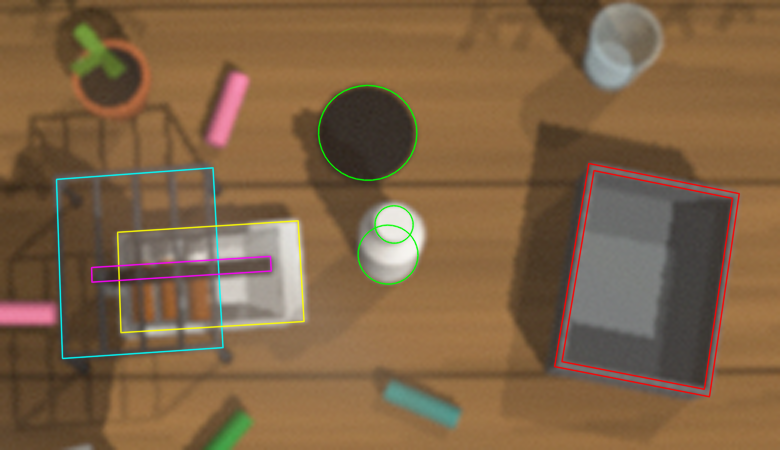

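View pics/os.png

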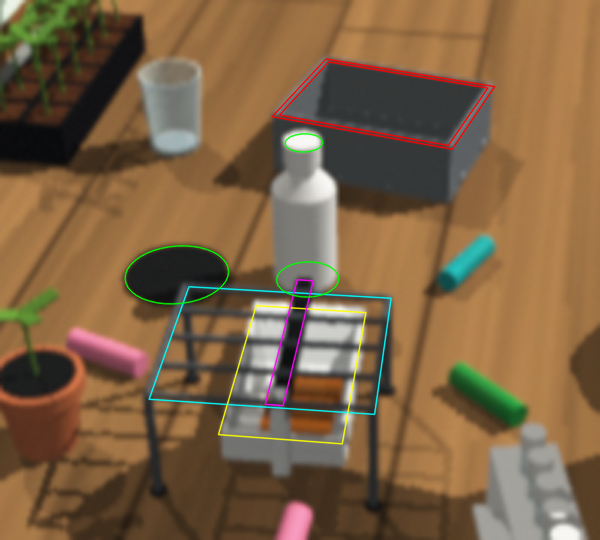

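```bash
cat > mv.py <<'E'
import sys,numpy as np
from scipy.linalg import logm,expm
from scipy.spatial.transform import Rotation as Ro
from workcell import get_obs
def T(p,o):
    M=np.eye(4);M[:3,:3]=Ro.from_euler('xyz',o,degrees=True).as_matrix();M[:3,3]=p;return M
def rel(a,b,n):
    D=np.linalg.inv(a)@b; s=expm(np.real(logm(D))/n); return np.round(s[:3,3]*100,2).tolist(),np.round(Ro.from_matrix(s[:3,:3]).as_rotvec(degrees=True),2).tolist()
def show():
    o=get_obs(); print("t",round(o["time"],2),"p",np.round(o["ee_pos"],4),"rpy",np.round(o["tcp_rot"],2),"q",np.round(o["q"],1),"F",np.round(o["wrist_force"],1),"op",round(o["opening"],4)); return o
if __name__=="__main__":
    o=show(); v=[float(a) for a in sys.argv[1:]]; n=int(v[6]) if len(v)>6 else 1
    print(n,*rel(T(o["ee_pos"],o["tcp_rot"]),T(v[:3],v[3:6]),n))
E
python3 mv.py .548 .0165 .19 180 0 3.26 17
```

```text
t 1.3 p [0.1359 0.5329 0.2423] rpy [180.     0.    75.69] q [75.7  5.  10.1 95.1 -0.  90. ] F [-0.1 -0.7  0.3] op 0.0851
17 [-0.22, 4.15, 0.31] [0.0, 0.0, 4.26]
```

>>> {"name": "play_rows", "arguments": {
  "rows": [
    [0,[-0.22,4.15,0.31],[0,0,4.26]],
    [0,[-0.22,4.15,0.31],[0,0,4.26]],
    [0,[-0.22,4.15,0.31],[0,0,4.26]],
    [0,[-0.22,4.15,0.31],[0,0,4.26]],
    [0,[-0.22,4.15,0.31],[0,0,4.26]],
    [0,[-0.22,4.15,0.31],[0,0,4.26]],
    [0,[-0.22,4.15,0.31],[0,0,4.26]],
    [0,[-0.22,4.15,0.31],[0,0,4.26]],
    [0,[-0.22,4.15,0.31],[0,0,4.26]],
    [0,[-0.22,4.15,0.31],[0,0,4.26]],
    [0,[-0.22,4.15,0.31],[0,0,4.26]],
    [0,[-0.22,4.15,0.31],[0,0,4.26]]
  ],
  "newtons": 40
}}

```text
time: 2.5
ee_pos: [0.5081, 0.2064, 0.2021]
tcp_rot: [-179.9, -0.1, 23.1]
wrist_force: [0.2, 0.8, 0.3]
opening: 0.0849
```

```bash
python3 mv.py .548 .0165 .19 180 0 3.26 6
```

```text
t 2.5 p [0.5081 0.2064 0.2021] rpy [-1.7989e+02 -6.0000e-02  2.3110e+01] q [22.1  4.   4.6 90.5  0.1 89. ] F [0.2 0.8 0.3] op 0.0849
6 [-0.17, 3.25, 0.2] [-0.02, -0.01, 3.31]
```

>>> {"name": "play_rows", "arguments": {
  "rows": [
    [0,[-0.17,3.25,0.2],[0,0,3.31]],
    [0,[-0.17,3.25,0.2],[0,0,3.31]],
    [0,[-0.17,3.25,0.2],[0,0,3.31]],
    [0,[-0.17,3.25,0.2],[0,0,3.31]],
    [0,[-0.17,3.25,0.2],[0,0,3.31]],
    [0,[-0.17,3.25,0.2],[0,0,3.31]],
    [0,[0,0,0],[0,0,0]]
  ]
}}

```text
time: 3.2
ee_pos: [0.5487, 0.0033, 0.1882]
tcp_rot: [-179.9, -0.0, 1.9]
wrist_force: [0.4, 2.0, 0.4]
opening: 0.0855
```

```bash
python3 mv.py .548 .0165 .128 180 0 3.26 4; python3 - <<'E'
from lib import *
from workcell import camera
for n in ["top","side"]:
    c=camera(n); pickle.dump(c,open(n+"1.pkl","wb")); u=proj(c,[[.548,.0165,.15]])[0]; L=[(circ(.548,.0165,.15,.034),(0,255,0))]
    u=u.astype(int);crop(c,u[0]-50,u[1]-50,u[0]+50,u[1]+50,6,f"pics/b1{n}.png",L)
E
```

```text
t 3.2 p [0.5487 0.0033 0.1882] rpy [-179.93   -0.      1.93] q [ 0.3  4.   3.1 89.   0.1 88.4] F [0.4 2.  0.4] op 0.0855
4 [-0.0, -0.33, 1.5] [-0.02, -0.0, -0.33]
```

View pics/b1side.png

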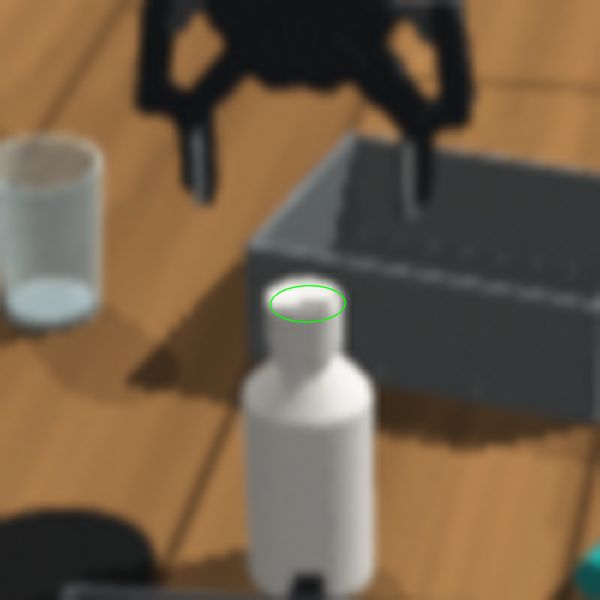

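View pics/b1top.png

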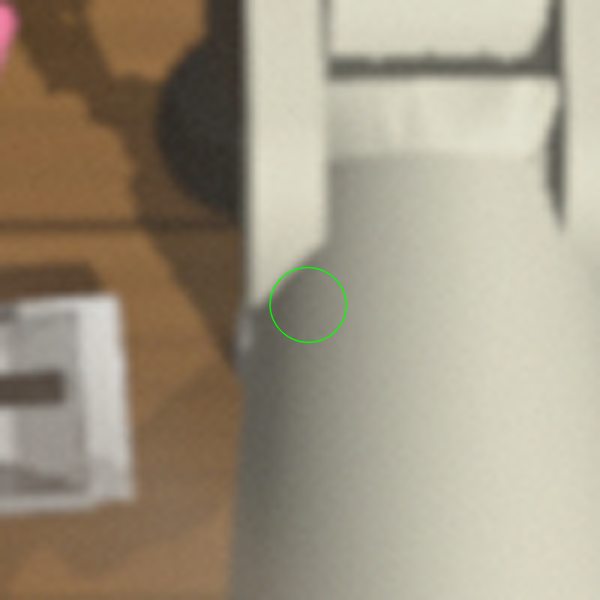

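>>> {"name": "play_rows", "arguments": {
  "rows": [
    [0,[0,-0.6,0.2],[0,0,-0.6]],
    [0,[0,-0.6,0.5],[0,0,-0.6]],
    [0,[0,0,1],[0,0,0]],
    [0,[0,0,1],[0,0,0]],
    [0,[0,0,1],[0,0,0]],
    [0,[0,0,0],[0,0,0]]
  ]
}}

```text
time: 3.9
ee_pos: [0.5476, 0.0231, 0.1475]
tcp_rot: [-179.8, 0.0, 3.9]
wrist_force: [0.6, 0.9, -0.6]
opening: 0.0851
```

```bash
python3 mv.py .548 .0155 .128 180 0 3.26 2
```

```text
t 3.9 p [0.5476 0.0231 0.1475] rpy [-1.7985e+02  3.0000e-02  3.8900e+00] q [ 2.3  3.9 -1.6 84.6  0.2 88.4] F [ 0.6  0.9 -0.6] op 0.0851
2 [-0.01, 0.38, 0.98] [-0.08, 0.01, 0.32]
```

>>> {"name": "play_rows", "arguments": {
  "rows": [
    [0,[0,0.3,0.8],[-0.1,0,0.3]],
    [0,[0,0.2,0.8],[-0.1,0,0.2]],
    [0,[0,0,0.1],[0,0,0]],
    [0,[0,0,0],[0,0,0]]
  ]
}}

```text
time: 4.3
ee_pos: [0.5478, 0.0174, 0.1286]
tcp_rot: [179.9, 0.1, 3.3]
wrist_force: [-0.3, -0.1, 0.6]
opening: 0.0854
```

```bash
python3 mv.py .548 .0155 .128 180 0 3.26 1
```

```text
t 4.3 p [0.5478 0.0174 0.1286] rpy [1.7993e+02 6.0000e-02 3.3200e+00] q [ 1.9  4.  -3.5 82.5 -0.1 88.5] F [-0.3 -0.1  0.6] op 0.0854
1 [0.01, 0.19, 0.06] [0.07, 0.06, 0.06]
```

>>> {"name": "play_rows", "arguments": {
  "rows": [
    [0.5,[0,0.1,0],[0,0,0]],
    [1,[0,0,0],[0,0,0]],
    [1,[0,0,0],[0,0,0]],
    [1,[0,0,0],[0,0,0]],
    [1,[0,0,0],[0,0,0]],
    [1,[0,0,0],[0,0,0]]
  ],
  "newtons": 40
}}

```text
time: 4.9
ee_pos: [0.5486, 0.0162, 0.1298]
tcp_rot: [179.9, -0.1, 3.3]
wrist_force: [0.0, 0.2, -0.6]
opening: 0.0328
```

>>> {"name": "play_rows", "arguments": {
  "rows": [
    [1,[0,0,-0.8],[0,0,0]],
    [1,[0,0,-0.8],[0,0,0]],
    [1,[0,0,-0.6],[0,0,0]],
    [1,[0,0,0],[0,0,0]]
  ]
}}

```text
time: 5.3
ee_pos: [0.5479, 0.0162, 0.1529]
tcp_rot: [179.9, 0.1, 3.3]
wrist_force: [-0.0, -0.2, -3.1]
opening: 0.0328
```

```bash
python3 mv.py .6735 .0365 .155 180 0 3.26 8
```

```text
t 5.3 p [0.5479 0.0162 0.1529] rpy [1.7993e+02 6.0000e-02 3.3100e+00] q [ 1.7  3.9 -0.9 85.2 -0.1 88.4] F [-0.  -0.2 -3.1] op 0.0328
8 [1.58, -0.16, -0.03] [0.01, 0.01, 0.01]
```

>>> {"name": "play_rows", "arguments": {
  "rows": [
    [1,[1,-0.1,0],[0,0,0]],
    [1,[1.6,-0.16,0],[0,0,0]],
    [1,[1.6,-0.16,0],[0,0,0]],
    [1,[1.6,-0.16,0],[0,0,0]],
    [1,[1.6,-0.16,0],[0,0,0]],
    [1,[1.6,-0.16,0],[0,0,0]],
    [1,[1.6,-0.16,0],[0,0,0]],
    [1,[1,-0.1,0],[0,0,0]],
    [1,[0.4,0,0],[0,0,0]],
    [1,[0,0,0],[0,0,0]]
  ]
}}

```text
time: 6.3
ee_pos: [0.6764, 0.0365, 0.1482]
tcp_rot: [179.9, 0.2, 3.3]
wrist_force: [-1.3, 0.3, -5.1]
opening: 0.033
```

```bash
python3 mv.py .6735 .0365 .141 180 0 3.26 1
```

```text
t 6.3 p [0.6764 0.0365 0.1482] rpy [179.94   0.18   3.31] q [ 3.1 22.2 20.2 88.1 -0.1 89.8] F [-1.3  0.3 -5.1] op 0.033
1 [-0.28, -0.02, 0.72] [0.06, 0.18, 0.05]
```

>>> {"name": "play_rows", "arguments": {
  "rows": [
    [1,[-0.15,0,0.4],[0,0.1,0]],
    [1,[0,0,0.3],[0,0.1,0]],
    [1,[0,0,0.2],[0,0,0]],
    [1,[0,0,0.2],[0,0,0]],
    [1,[0,0,0],[0,0,0]]
  ]
}}

```text
time: 6.8
ee_pos: [0.6733, 0.0361, 0.136]
tcp_rot: [179.9, 0.0, 3.3]
wrist_force: [-0.2, 0.5, -3.0]
opening: 0.0327
```

```bash
python3 mv.py .6735 .0365 .135 180 0 3.26 1
```

```text
t 6.8 p [0.6733 0.0361 0.136 ] rpy [1.7994e+02 3.0000e-02 3.3000e+00] q [ 3.1 21.6 18.  86.4 -0.1 89.8] F [-0.2  0.5 -3. ] op 0.0327
1 [0.02, -0.04, 0.1] [0.06, 0.03, 0.04]
```

>>> {"name": "play_rows", "arguments": {
  "rows": [
    [1,[0,0,0.12],[0,0,0]],
    [1,[0,0,0.08],[0,0,0]],
    [1,[0,0,0],[0,0,0]]
  ]
}}

```text
time: 7.1
ee_pos: [0.6735, 0.036, 0.135]
tcp_rot: [179.9, -0.1, 3.3]
wrist_force: [-0.0, -0.4, -4.0]
opening: 0.0325
```

```bash
python3 - <<'E'
from mv import show
show()
from lib import *
from workcell import camera
c=camera("side"); crop(c,160,80,280,200,5,"pics/b2.png",[(circ(.6733,.0356,.005,.1),(0,255,0))])
E
```

```text
t 7.1 p [0.6735 0.036  0.135 ] rpy [ 1.7994e+02 -8.0000e-02  3.2900e+00] q [ 3.1 21.5 17.8 86.2 -0.1 89.8] F [-0.  -0.4 -4. ] op 0.0325
```

View pics/b2.png

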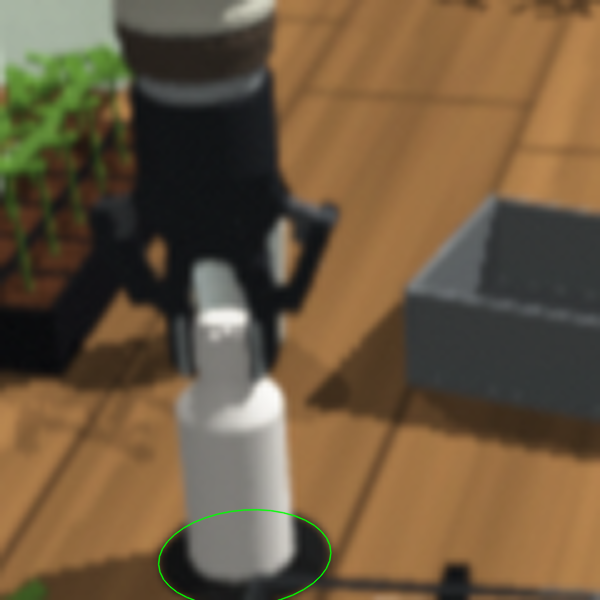

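>>> {"name": "play_rows", "arguments": {
  "rows": [
    [1,[0,0,0.12],[0,0,0]],
    [1,[0,0,0.1],[0,0,0]],
    [1,[0,0,0],[0,0,0]]
  ]
}}

```text
time: 7.45
ee_pos: [0.6738, 0.0361, 0.1349]
tcp_rot: [179.9, -0.2, 3.3]
wrist_force: [-0.7, 0.1, -2.2]
opening: 0.0327
```

>>> {"name": "play_rows", "arguments": {
  "rows": [
    [1,[0,0,0.2],[0,0.1,0]],
    [1,[0,0,0.15],[0,0.1,0]],
    [1,[0,0,0],[0,0,0]]
  ]
}}

```text
time: 7.75
ee_pos: [0.6742, 0.0361, 0.1351]
tcp_rot: [179.9, -0.7, 3.3]
wrist_force: [-0.4, 0.0, -4.0]
opening: 0.0325
```

>>> {"name": "play_rows", "arguments": {
  "rows": [
    [1,[0,0,0.4],[0,-0.5,0]],
    [1,[0,0,0],[0,0,0]]
  ]
}}

```text
time: 7.95
ee_pos: [0.6766, 0.0362, 0.1353]
tcp_rot: [179.9, -0.6, 3.3]
wrist_force: [-1.7, 0.5, -4.3]
opening: 0.0328
```

```bash
python3 - <<'E'
from mv import show
o=show(); print(o["joint_efforts"],o["torque"])
E
```

```text
t 7.95 p [0.6766 0.0362 0.1353] rpy [179.93  -0.62   3.29] q [ 3.1 21.3 17.6 85.6 -0.1 89.8] F [-1.7  0.5 -4.3] op 0.0328
[ 1.35297258e-02 -7.41509056e+01  5.02288020e+01 -2.22806615e-02
  3.63182953e-03  1.29308275e-03] [0.01584469 0.00447151 0.00457046]
```

```bash
python3 - <<'E'
from lib import *
from workcell import camera
c=camera("side"); pickle.dump(c,open("s3.pkl","wb")); crop(c,130,0,390,200,3,"pics/s3.png",[(circ(.6733,.0356,.005,.1),(0,255,0))])
c=camera("top"); pickle.dump(c,open("t3.pkl","wb"));crop(c,140,60,400,260,3,"pics/t3.png",[(circ(.6733,.0356,.005,.1),(0,255,0))])
E
```

```text
(no output)
```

View pics/s3.png

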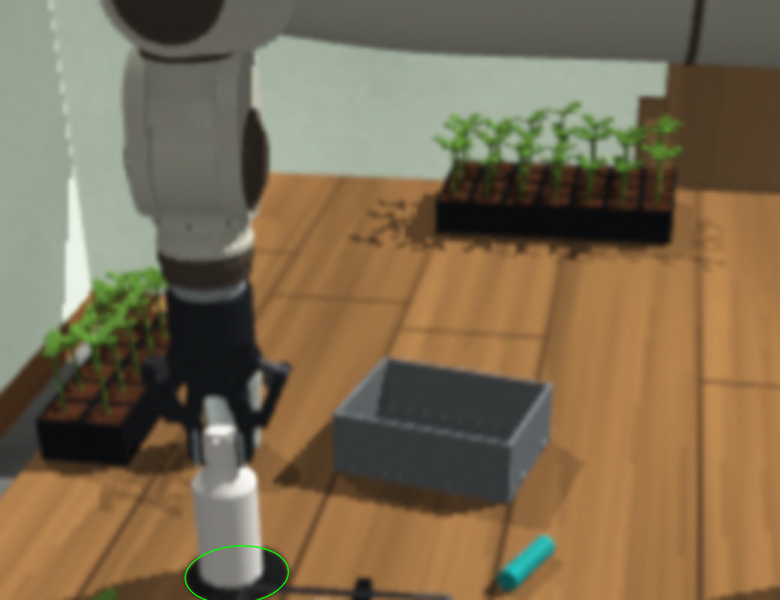

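View pics/t3.png

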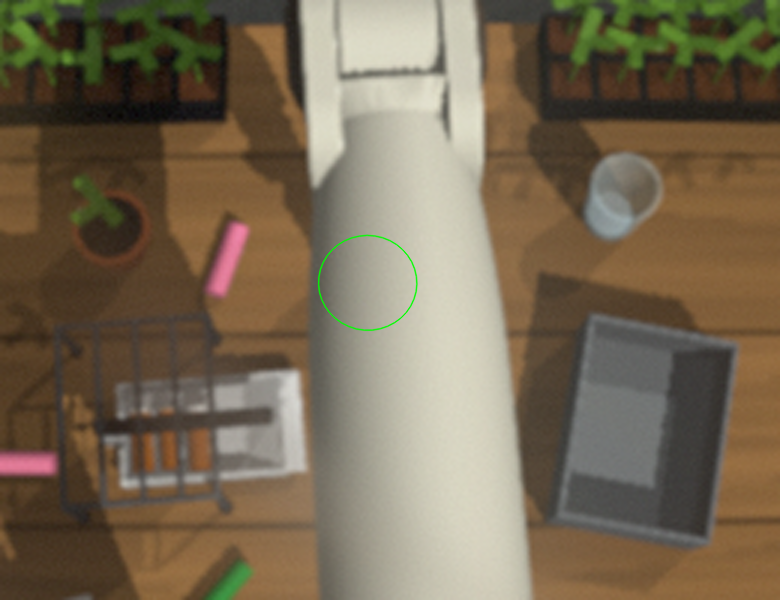

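```bash
python3 mv.py .674 .0362 .1357 180 0 3.29 1
```

```text
t 8.05 p [0.6764 0.0363 0.1348] rpy [179.93  -0.59   3.3 ] q [ 3.1 21.4 17.6 85.6 -0.1 89.8] F [1.1 0.3 4.3] op 0.0325
1 [-0.24, -0.01, -0.09] [0.07, -0.59, 0.01]
```

>>> {"name": "play_rows", "arguments": {
  "rows": [
    [1,[-0.24,0,-0.15],[0,-0.6,0]],
    [1,[0,0,0],[0,0,0]]
  ]
}}

```text
time: 8.25
ee_pos: [0.6733, 0.036, 0.1347]
tcp_rot: [179.9, 0.2, 3.3]
wrist_force: [-0.5, 0.2, -3.2]
opening: 0.033
```

```bash
python3 mv.py .674 .0362 .1357 180 0 3.29 1
```

```text
t 8.25 p [0.6733 0.036  0.1347] rpy [179.94   0.2    3.29] q [ 3.1 21.8 18.1 86.5 -0.1 89.8] F [-0.5  0.2 -3.2] op 0.033
1 [0.07, -0.01, -0.1] [0.06, 0.2, 0.0]
```

Release slowly.

>>> {"name": "play_rows", "arguments": {
  "rows": [
    [1,[0,0,0.1],[0,0.1,0]],
    [0.45,[0,0,0],[0,0,0]],
    [0.3,[0,0,0],[0,0,0]],
    [0,[0,0,0],[0,0,0]],
    [0,[0,0,0],[0,0,0]],
    [0,[0,0,-1.5],[0,0,0]],
    [0,[0,0,-2.5],[0,0,0]],
    [0,[0,0,-2],[0,0,0]],
    [0,[0,0,0],[0,0,0]]
  ]
}}

```text
time: 9.15
ee_pos: [0.6729, 0.0361, 0.198]
tcp_rot: [179.9, 0.2, 3.3]
wrist_force: [-0.0, -0.5, 0.6]
opening: 0.0852
```

```bash
python3 - <<'E'
from mv import show
from lib import *
from workcell import camera
show()
c=camera("side"); pickle.dump(c,open("s4.pkl","wb")); crop(c,130,50,330,200,4,"pics/s4.png",[(circ(.6733,.0356,.005,.1),(0,255,0)),(circ(.6733,.0356,.155,.034),(0,255,0))])
E
```

```text
t 9.15 p [0.6729 0.0361 0.198 ] rpy [1.7993e+02 1.5000e-01 3.2900e+00] q [ 3.1 22.3 25.8 93.6 -0.1 89.8] F [-0.  -0.5  0.6] op 0.0852
```

View pics/s4.png

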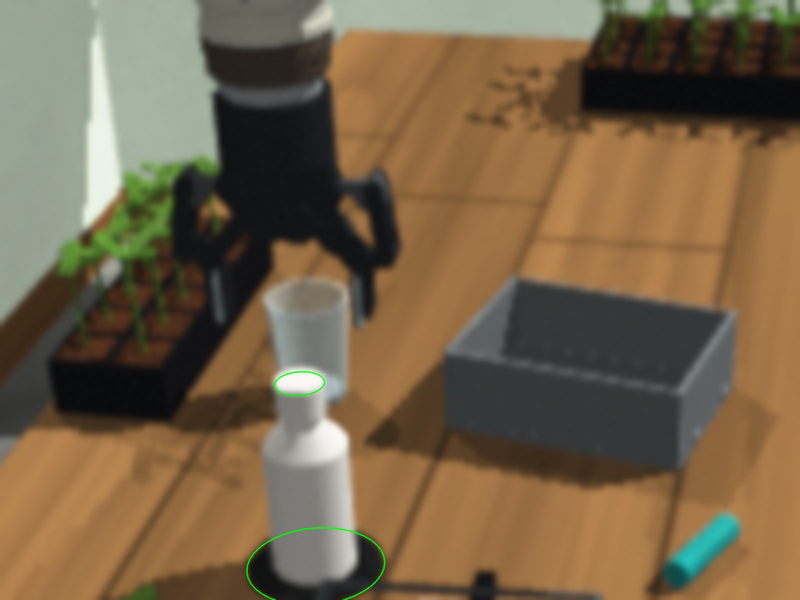

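```bash
python3 mv.py .5249 .1448 .19 180 0 3.26 6
```

```text
t 9.2 p [0.6727 0.0361 0.1965] rpy [179.94   0.22   3.29] q [ 3.1 22.3 25.6 93.6 -0.1 89.8] F [ 0.9 -0.7  0.1] op 0.0853
6 [-2.36, -1.95, 0.11] [0.01, 0.04, 0.01]
```

>>> {"name": "play_rows", "arguments": {
  "rows": [
    [0,[-2.36,-1.95,0],[0,0,0]],
    [0,[-2.36,-1.95,0.1],[0,0,0]],
    [0,[-2.36,-1.95,0.1],[0,0,0]],
    [0,[-2.36,-1.95,0.1],[0,0,0]],
    [0,[-2.36,-1.95,0.1],[0,0,0]],
    [0,[-1.2,-1,0.1],[0,0,0]],
    [0,[-0.3,-0.3,0.3],[0,0,0]],
    [0,[0,0,0],[0,0,0]]
  ]
}}

```text
time: 10.0
ee_pos: [0.527, 0.1411, 0.1812]
tcp_rot: [179.9, 0.6, 3.2]
wrist_force: [0.9, 0.2, -0.2]
opening: 0.0856
```

```bash
python3 mv.py .5249 .1448 .12 180 0 3.26 3
```

```text
t 10.0 p [0.527  0.1411 0.1812] rpy [179.88   0.64   3.22] q [ 15.    4.2   2.5  88.9   0.  101.8] F [ 0.9  0.2 -0.2] op 0.0856
3 [-0.05, -0.13, 2.04] [0.04, 0.21, -0.01]
```

>>> {"name": "play_rows", "arguments": {
  "rows": [
    [0,[-0.05,-0.13,2],[0,0.2,0]],
    [0,[-0.05,-0.13,2],[0,0.2,0]],
    [0,[0,-0.1,1.3],[0,0.2,0]],
    [0,[0,0,0],[0,0,0]]
  ]
}}

```text
time: 10.4
ee_pos: [0.528, 0.1426, 0.1252]
tcp_rot: [179.8, 0.0, 3.1]
wrist_force: [-0.2, 0.1, 0.9]
opening: 0.0855
```

```bash
python3 mv.py .5249 .1448 .061 180 0 3.26 1; python3 - <<'E'
from lib import *
from workcell import camera
c=camera("side"); crop(c,180,100,320,250,4,"pics/s5.png",tray_lines(.5204,.2247,-86.74))
c=camera("top"); crop(c,140,110,300,240,5,"pics/t5.png",tray_lines(.5204,.2247,-86.74))
E
```

```text
t 10.4 p [0.528  0.1426 0.1252] rpy [1.7984e+02 1.0000e-02 3.1100e+00] q [ 15.2   3.9  -4.   82.1  -0.2 102.1] F [-0.2  0.1  0.9] op 0.0855
1 [-0.29, -0.25, 6.42] [0.16, 0.01, -0.15]
```

View pics/s5.png

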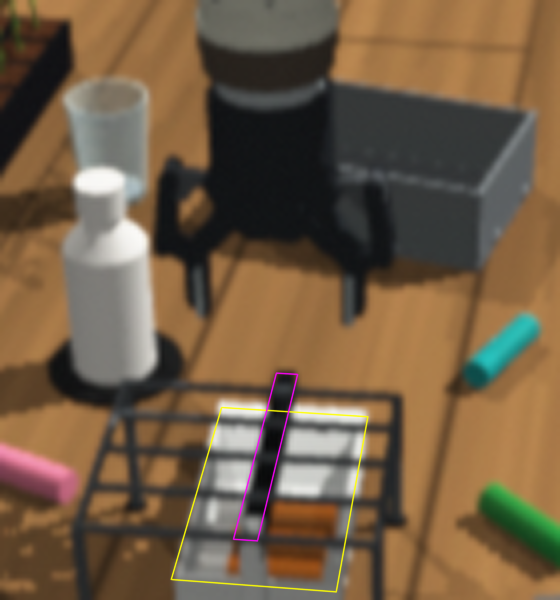

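View pics/t5.png

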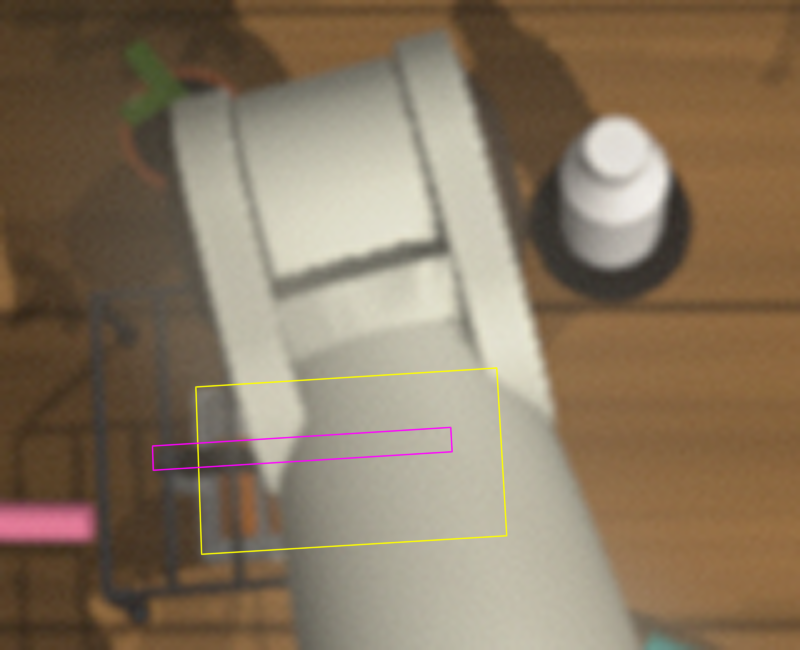

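>>> {"name": "play_rows", "arguments": {
  "rows": [
    [0,[-0.15,-0.15,1.5],[0.1,0,-0.1]],
    [0,[-0.15,-0.1,1.8],[0.1,0,0]],
    [0,[-0.05,0,1.8],[0,0,0]],
    [0,[0,0,0.8],[0,0,0]],
    [0,[0,0,0],[0,0,0]]
  ]
}}

```text
time: 11.0
ee_pos: [0.5273, 0.1449, 0.0668]
tcp_rot: [-179.9, -0.3, 3.1]
wrist_force: [-0.6, 0.1, 0.8]
opening: 0.0854
```

```bash
python3 mv.py .5249 .1448 .060 180 0 3.26 1
```

```text
t 11.0 p [0.5273 0.1449 0.0668] rpy [-179.86   -0.34    3.15] q [ 1.530e+01  4.500e+00 -9.900e+00  7.530e+01  1.000e-01  1.022e+02] F [-0.6  0.1  0.8] op 0.0854
1 [-0.24, -0.0, 0.68] [-0.14, -0.34, -0.11]
```

>>> {"name": "play_rows", "arguments": {
  "rows": [
    [0,[-0.3,0,0.5],[-0.1,-0.4,-0.1]],
    [0,[0,0,0.1],[0,0,0]],
    [0.6,[0,0,0],[0,0,0]],
    [1,[0,0,0],[0,0,0]],
    [1,[0,0,0],[0,0,0]],
    [1,[0,0,0],[0,0,0]],
    [1,[0,0,0],[0,0,0]]
  ],
  "newtons": 40
}}

```text
time: 11.7
ee_pos: [0.5257, 0.1452, 0.0634]
tcp_rot: [-179.9, -0.1, 3.3]
wrist_force: [-4.9, 0.0, 3.3]
opening: 0.0135
```

```bash
python3 mv.py .5249 .1448 .060 180 0 3.26 1
```

```text
t 11.7 p [0.5257 0.1452 0.0634] rpy [-1.7991e+02 -1.4000e-01  3.2700e+00] q [ 1.540e+01  4.500e+00 -1.020e+01  7.510e+01  1.000e-01  1.021e+02] F [-4.9  0.   3.3] op 0.0135
1 [-0.08, 0.03, 0.34] [-0.09, -0.14, 0.01]
```

>>> {"name": "play_rows", "arguments": {
  "rows": [
    [1,[0,0.3,0],[0,0,0]],
    [1,[0,0.7,0],[0,0,0]],
    [1,[0,1.1,0],[0,0,0]],
    [1,[0,1.4,0],[0,0,0]],
    [1,[0,1.4,0],[0,0,0]],
    [1,[0,1.4,0],[0,0,0]],
    [1,[0,1.4,0],[0,0,0]],
    [1,[0,1.4,0],[0,0,0]],
    [1,[0,1.4,0],[0,0,0]],
    [1,[0,1.4,0],[0,0,0]]
  ],
  "newtons": 60
}}

```text
time: 12.7
ee_pos: [0.5328, 0.017, 0.0634]
tcp_rot: [-179.8, -0.2, 3.3]
wrist_force: [0.4, 2.9, 1.0]
opening: 0.0128
```

```bash
python3 mv.py .5340 -.0147 .063 180 0 3.26 4
```

```text
t 12.7 p [0.5328 0.017  0.0634] rpy [-1.798e+02 -1.700e-01  3.310e+00] q [  1.7   2.9 -11.9  75.    0.2  88.4] F [0.4 2.9 1. ] op 0.0128
4 [-0.02, 0.79, 0.01] [-0.05, -0.04, 0.01]
```

>>> {"name": "play_rows", "arguments": {
  "rows": [
    [1,[0,1.2,0],[0,0,0]],
    [1,[0,0.8,0],[0,0,0]],
    [1,[0,0.5,0],[0,0,0]],
    [1,[0,0.2,0],[0,0,0]],
    [1,[0,0,0],[0,0,0]]
  ]
}}

```text
time: 13.2
ee_pos: [0.5346, -0.0143, 0.0634]
tcp_rot: [-179.8, -0.2, 3.2]
wrist_force: [-0.3, 1.3, 1.5]
opening: 0.0128
```

```bash
python3 - <<'E'
from mv import show
show()
from lib import *
from workcell import camera
L=tray_lines(.5204+.0091,.2247-.16,-86.74)
c=camera("side"); pickle.dump(c,open("s6.pkl","wb"));crop(c,180,80,340,230,4,"pics/s6.png",L)
E
```

```text
t 13.2 p [ 0.5346 -0.0143  0.0634] rpy [-1.7981e+02 -1.7000e-01  3.1800e+00] q [ -1.6   3.1 -11.7  75.    0.2  85.2] F [-0.3  1.3  1.5] op 0.0128
```

View pics/s6.png

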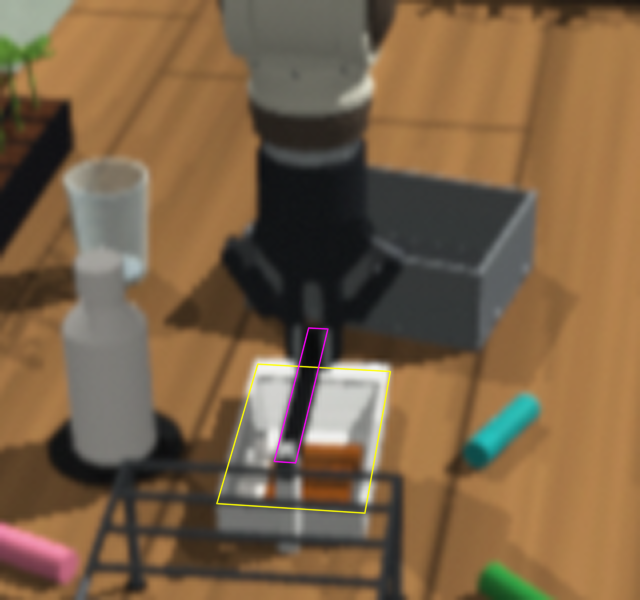

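>>> {"name": "play_rows", "arguments": {
  "rows": [
    [0.5,[0,0,0],[0,0,0]],
    [0,[0,0,0],[0,0,0]],
    [0,[0,0,0],[0,0,0]],
    [0,[0,-0.5,0.1],[0,0,0]],
    [0,[0,-1.5,0.1],[0,0,0]],
    [0,[0,-1.5,0],[0,0,0]],
    [0,[0,-1.5,0],[0,0,0]],
    [0,[0,-1,0],[0,0,0]],
    [0,[0,-0.3,0],[0,0,0]],
    [0,[0,0,0],[0,0,0]]
  ]
}}

```text
time: 14.25
ee_pos: [0.53, 0.0564, 0.0607]
tcp_rot: [-179.9, -0.1, 3.4]
wrist_force: [-0.0, -0.9, -1.0]
opening: 0.0857
```

```bash
python3 mv.py .5306 .0523 .060 180 0 3.26 1
```

```text
t 14.25 p [0.53   0.0564 0.0607] rpy [-1.7988e+02 -1.1000e-01  3.3700e+00] q [  6.    3.  -12.1  74.8   0.1  92.6] F [-0.  -0.9 -1. ] op 0.0857
1 [0.04, 0.41, 0.07] [-0.12, -0.11, 0.11]
```

>>> {"name": "play_rows", "arguments": {
  "rows": [
    [0,[0,0.4,0.05],[-0.1,-0.1,0]],
    [0,[0,0,0],[0,0,0]],
    [0.7,[0,0,0],[0,0,0]],
    [1,[0,0,0],[0,0,0]],
    [1,[0,0,0],[0,0,0]],
    [1,[0,0,0],[0,0,0]],
    [1,[0,0,0],[0,0,0]],
    [1,[0,0,0],[0,0,0]]
  ],
  "newtons": 100
}}

```text
time: 15.05
ee_pos: [0.5305, 0.0505, 0.0604]
tcp_rot: [180.0, -0.0, 3.2]
wrist_force: [0.2, 1.6, -0.9]
opening: 0.0122
```

```bash
python3 - <<'E'
from mv import show
show()
from lib import *
from workcell import camera
L=tray_lines(.5204+.0091,.0652,-86.74)
c=camera("side"); pickle.dump(c,open("s7.pkl","wb"));crop(c,200,110,320,220,5,"pics/s7.png",L)
c=camera("top"); pickle.dump(c,open("t7.pkl","wb"));crop(c,170,100,330,220,5,"pics/t7.png",L)
E
```

```text
t 15.05 p [0.5305 0.0505 0.0604] rpy [ 1.7999e+02 -2.0000e-02  3.2500e+00] q [  5.4   3.1 -12.1  74.8  -0.   92.2] F [ 0.2  1.6 -0.9] op 0.0122
```

View pics/s7.png

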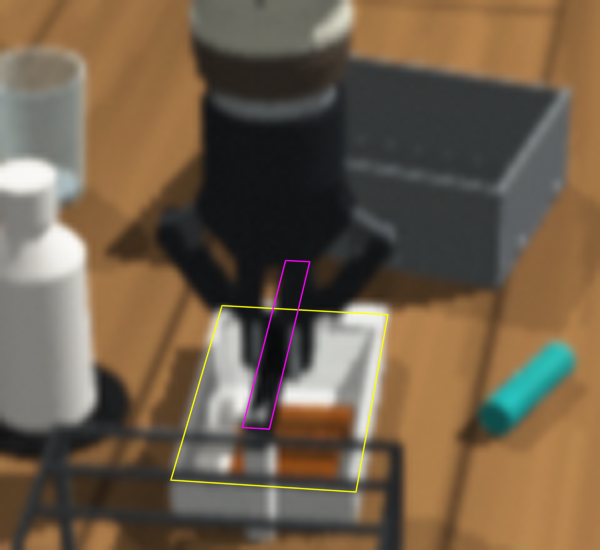

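View pics/t7.png

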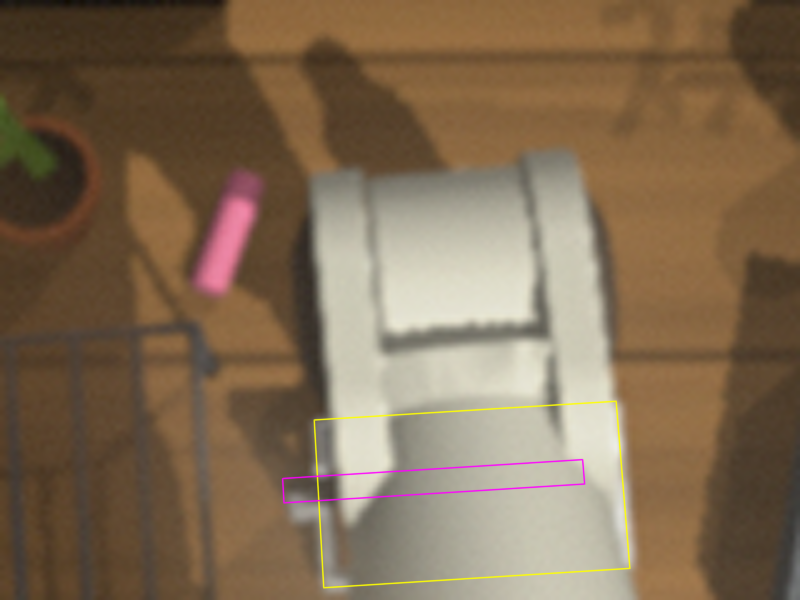

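```bash
python3 - <<'E'
from lib import *
T=pickle.load(open("t3.pkl","rb"));S=pickle.load(open("s4.pkl","rb"))
L=tub_lines(.5101,-.2295,-11.7)
crop(T,310,150,400,250,6,"pics/tubT.png",L);crop(S,230,110,330,180,8,"pics/tubS.png",L)
E
```

```text
(no output)
```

View pics/tubT.png

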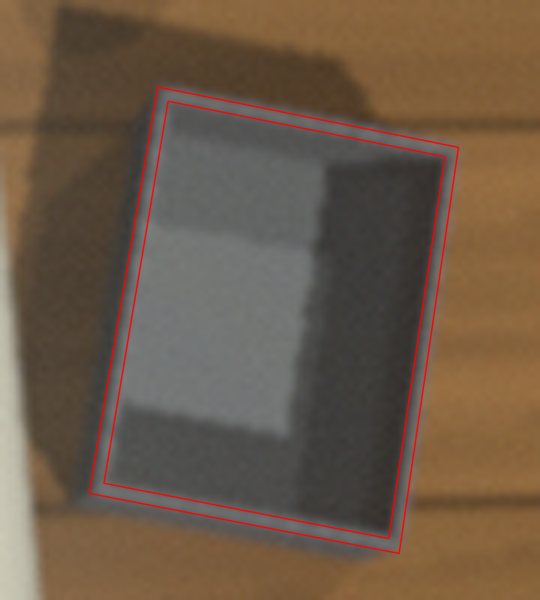

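View pics/tubS.png

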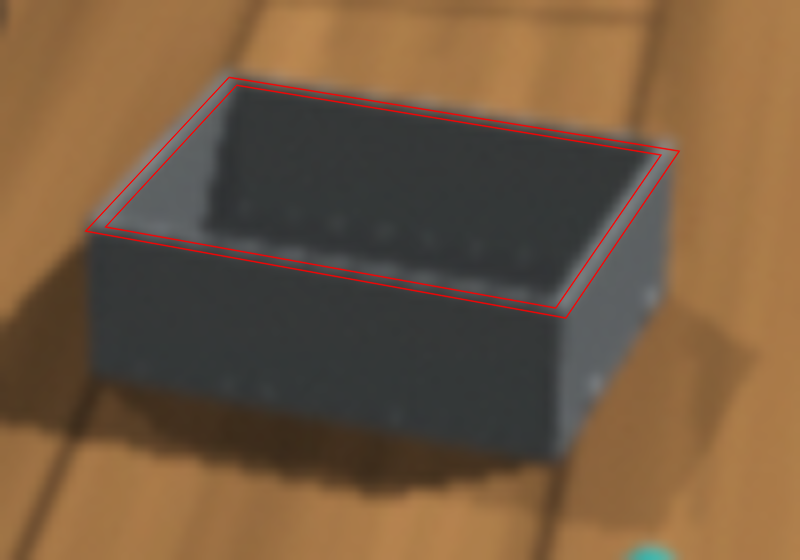

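>>> {"name": "play_rows", "arguments": {
  "rows": [
    [1,[0,0,-0.3],[0,0,0]],
    [1,[0,0,-0.8],[0,0,0]],
    [1,[0,0,-1.2],[0,0,0]],
    [1,[0,0,-1.2],[0,0,0]],
    [1,[0,0,-1.2],[0,0,0]],
    [1,[0,0,-1],[0,0,0]],
    [1,[0,0,-0.5],[0,0,0]],
    [1,[0,0,0],[0,0,0]]
  ],
  "newtons": 110
}}

```text
time: 15.95
ee_pos: [0.5298, 0.0505, 0.1274]
tcp_rot: [180.0, 0.1, 3.3]
wrist_force: [0.5, 0.1, -4.7]
opening: 0.0119
```

```bash
python3 mv.py .544 -.0657 .129 180 0 -11.7 10
python3 - <<'E'
from lib import *
from workcell import camera
c=camera("side"); pickle.dump(c,open("s8.pkl","wb"));crop(c,180,60,340,220,4,"pics/s8.png")
E
```

```text
t 15.95 p [0.5298 0.0505 0.1274] rpy [1.7998e+02 8.0000e-02 3.2600e+00] q [ 5.5  1.9 -5.8 82.3 -0.  92.2] F [ 0.5  0.1 -4.7] op 0.0119
10 [0.21, 1.15, -0.02] [0.0, 0.01, 1.5]
```

View pics/s8.png

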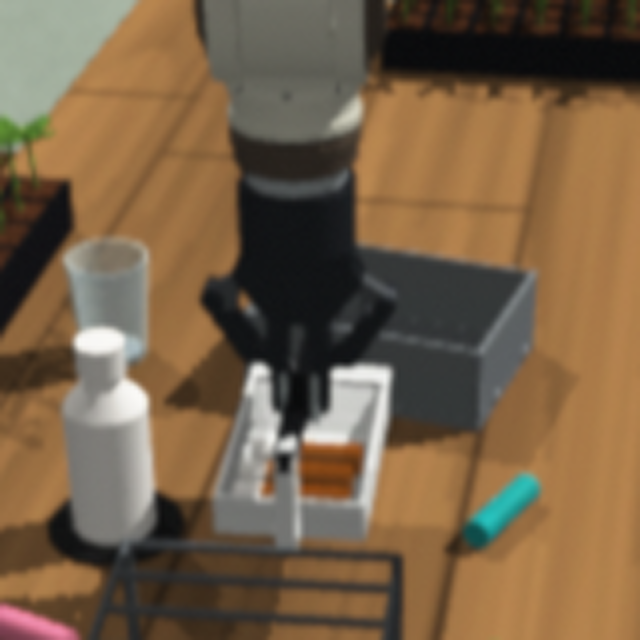

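>>> {"name": "play_rows", "arguments": {
  "rows": [
    [1,[0.1,0.5,0],[0,0,0.6]],
    [1,[0.2,1,0],[0,0,1.4]],
    [1,[0.21,1.15,0],[0,0,1.5]],
    [1,[0.21,1.15,0],[0,0,1.5]],
    [1,[0.21,1.15,0],[0,0,1.5]],
    [1,[0.21,1.15,0],[0,0,1.5]],
    [1,[0.21,1.15,0],[0,0,1.5]],
    [1,[0.21,1.15,0],[0,0,1.5]],
    [1,[0.2,1,0],[0,0,1.5]],
    [1,[0.1,0.6,0],[0,0,0.8]],
    [1,[0,0.2,0],[0,0,0.2]],
    [1,[0,0,0],[0,0,0]]
  ]
}}

```text
time: 17.2
ee_pos: [0.5424, -0.0631, 0.1246]
tcp_rot: [179.9, 0.3, -11.6]
wrist_force: [-0.1, 0.4, -4.9]
opening: 0.012
```

```bash
python3 mv.py .544 -.0657 .129 180 0 -11.7 1

```

```text
t 17.2 p [ 0.5424 -0.0631  0.1246] rpy [179.89   0.3  -11.63] q [-6.6  4.  -3.9 82.3 -0.1 95. ] F [-0.1  0.4 -4.9] op 0.012
1 [0.21, 0.23, -0.44] [0.11, 0.3, 0.07]
```

>>> {"name": "play_rows", "arguments": {
  "rows": [
    [1,[0.2,0.23,-0.2],[0.1,0.3,0]],
    [1,[0,0,0],[0,0,0]]
  ]
}}

```text
time: 17.4
ee_pos: [0.544, -0.0653, 0.1268]
tcp_rot: [-180.0, -0.0, -11.6]
wrist_force: [-0.3, 0.5, -4.1]
opening: 0.0124
```

```bash
cat > ov.py <<'E'
import sys
from lib import *
from mv import show,T as TT
from workcell import camera
tag=sys.argv[1]
o=show(); M=TT(o["ee_pos"],o["tcp_rot"])
# tray frame in tool: tray x=tool y, tray y=tool x, tray z=-tool z ; TCP at tray (14.7,0,60.4)
def tp(P):
    P=np.atleast_2d(np.array(P,float))-[14.7,0,60.4]; P=P/1000
    q=np.c_[P[:,1],P[:,0],-P[:,2]]; return q@M[:3,:3].T+M[:3,3]
Y=(0,255,255);Mg=(255,0,255)
L=[(tp([[-57,-50,28],[122,-50,28],[122,50,28],[-57,50,28],[-57,-50,28]]),Y),(tp([[-75,-7,78],[95,-7,78],[95,7,78],[-75,7,78],[-75,-7,78]]),Mg),(tp([[125,-50,17],[125,50,17]]),(0,255,0))]
L+=tub_lines(.5101,-.2295,-11.7)
piv=tp([[111,0,24]])[0]; a=np.radians(-11.7); d=piv[:2]-[.5101,-.2295]; print("pivot",piv.round(4),"tub local",np.round([d@[np.cos(a),np.sin(a)],d@[-np.sin(a),np.cos(a)]],4))
if len(sys.argv)>2:
  for n in sys.argv[2]:
    c=camera({"s":"side","t":"top"}[n]); u=proj(c,[piv])[0].astype(int)
    pickle.dump(c,open(f"{n}{tag}.pkl","wb"))
    crop(c,max(u[0]-70,0),max(u[1]-60,0),u[0]+70,u[1]+60,5,f"pics/{n}{tag}.png",L if len(sys.argv)<4 else [])
E
python3 ov.py 9 st
```

```text
t 17.4 p [ 0.544  -0.0653  0.1268] rpy [-1.7999e+02 -3.0000e-02 -1.1570e+01] q [-6.8  3.9 -3.8 82.2  0.  94.7] F [-0.3  0.5 -4.1] op 0.0124
pivot [ 0.5248 -0.1596  0.0904] tub local [0.0002 0.0714]
```

View pics/s9.png

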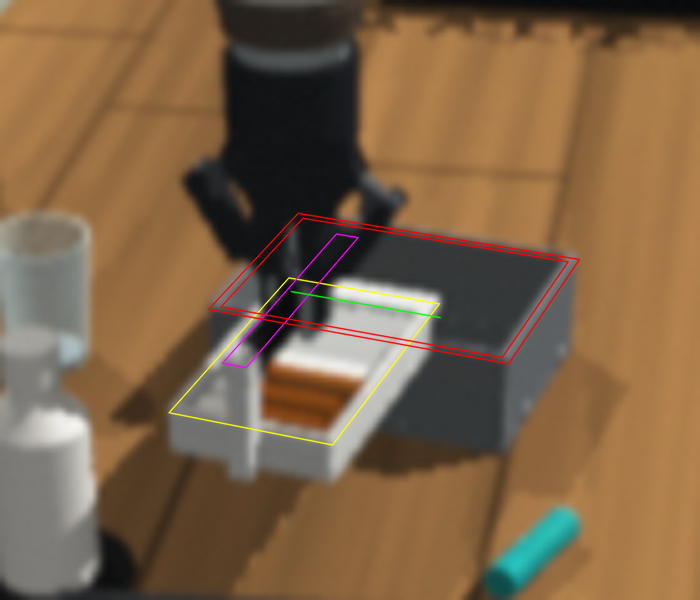

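View pics/t9.png

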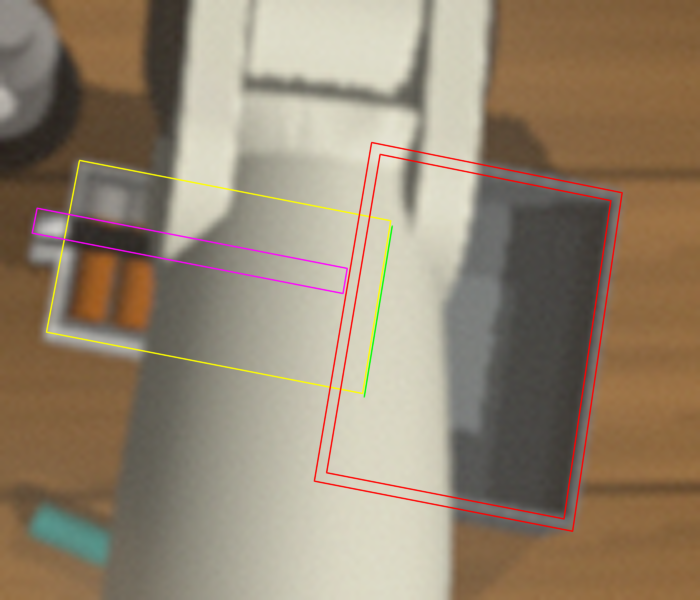

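>>> {"name": "play_rows", "arguments": {
  "rows": [
    [1,[0,0,0.3],[0,0,0]],
    [1,[0,0,0.5],[0,0,0]],
    [1,[0,0,0.4],[0,0,0]],
    [1,[0,0,0.3],[0,0,0]],
    [1,[0,0,0],[0,0,0]]
  ]
}}

```text
time: 18.0
ee_pos: [0.5435, -0.0643, 0.1096]
tcp_rot: [-180.0, 0.1, -11.5]
wrist_force: [-0.6, -0.4, -4.4]
opening: 0.0124
```

```bash
python3 ov.py 10 s
```

```text
t 18.0 p [ 0.5435 -0.0643  0.1096] rpy [-1.7999e+02  7.0000e-02 -1.1490e+01] q [-6.8  4.1 -5.5 80.4  0.  94.7] F [-0.6 -0.4 -4.4] op 0.0124
pivot [ 0.5243 -0.1587  0.0732] tub local [-0.0004  0.0722]
```

View pics/s10.png

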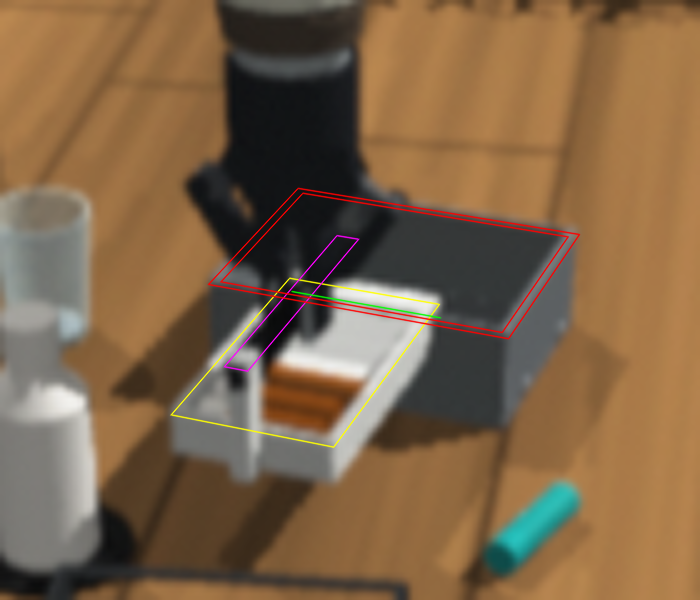

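>>> {"name": "play_rows", "arguments": {
  "rows": [
    [1,[0,0.05,0.15],[0,0,0]],
    [1,[0,0.05,0.1],[0,0,0]],
    [1,[0,0,0.05],[0,0,0]]
  ]
}}

```text
time: 18.35
ee_pos: [0.5436, -0.0654, 0.1069]
tcp_rot: [-180.0, 0.0, -11.5]
wrist_force: [-0.4, -0.3, -3.7]
opening: 0.0121
```

```bash
python3 ov.py 11
```

```text
t 18.35 p [ 0.5436 -0.0654  0.1069] rpy [-1.7999e+02  3.0000e-02 -1.1490e+01] q [-6.9  4.2 -5.8 80.1  0.  94.6] F [-0.4 -0.3 -3.7] op 0.0121
pivot [ 0.5244 -0.1598  0.0705] tub local [-0.0002  0.0712]
```

>>> {"name": "play_rows", "arguments": {
  "rows": [
    [1,[0,0.14,-0.33],[2,0,0]],
    [1,[0,0.21,-0.5],[3,0,0]],
    [1,[0,0.21,-0.5],[3,0,0]],
    [1,[0,0.14,-0.33],[2,0,0]],
    [1,[0,0,0],[0,0,0]]
  ]
}}

```text
time: 18.85
ee_pos: [0.5424, -0.0736, 0.1242]
tcp_rot: [-169.7, -0.1, -11.4]
wrist_force: [-0.5, -0.9, -5.3]
opening: 0.0123
```

```bash
python3 ov.py 12 s
```

```text
t 18.85 p [ 0.5424 -0.0736  0.1242] rpy [-1.697e+02 -7.000e-02 -1.144e+01] q [-12.9   3.8  -4.7  81.7  10.3  88.6] F [-0.5 -0.9 -5.3] op 0.0123
pivot [ 0.5249 -0.1601  0.0712] tub local [0.0004 0.071 ]
```

View pics/s12.png

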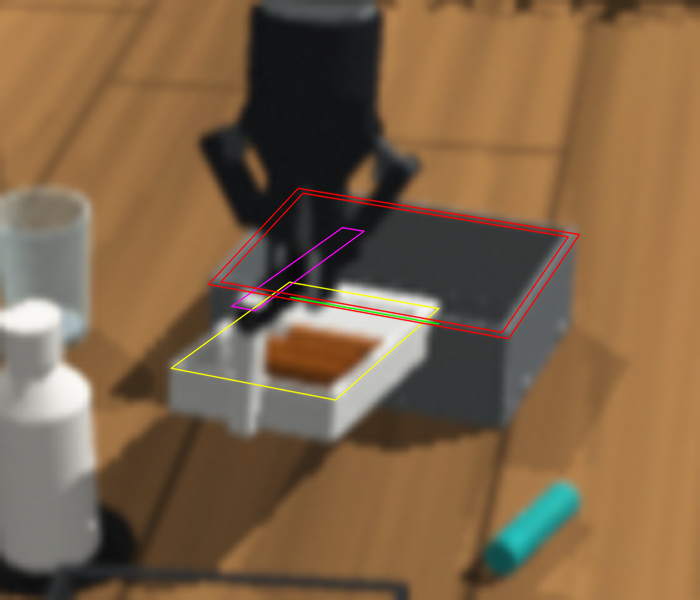

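>>> {"name": "play_rows", "arguments": {
  "rows": [
    [1,[0,0.23,-0.5],[3,0,0]],
    [1,[0,0.23,-0.5],[3,0,0]],
    [1,[0,0.23,-0.5],[3,0,0]],
    [1,[0,0.23,-0.5],[3,0,0]],
    [1,[0,0.16,-0.33],[2,0,0]],
    [1,[0,0,0],[0,0,0]]
  ]
}}

```text
time: 19.5
ee_pos: [0.5393, -0.0891, 0.1437]
tcp_rot: [-155.8, -0.1, -11.2]
wrist_force: [0.1, -0.1, -3.9]
opening: 0.0124
```

```bash
python3 ov.py 13
```

```text
t 19.5 p [ 0.5393 -0.0891  0.1437] rpy [-1.5578e+02 -8.0000e-02 -1.1240e+01] q [-21.1   6.3  -2.   85.9  23.9  79.2] F [ 0.1 -0.1 -3.9] op 0.0124
pivot [ 0.5252 -0.1606  0.071 ] tub local [0.0008 0.0706]
```

>>> {"name": "play_rows", "arguments": {
  "rows": [
    [1,[0,0.25,-0.48],[3,0,0]],
    [1,[0,0.25,-0.48],[3,0,0]],
    [1,[0,0.25,-0.48],[3,0,0]],
    [1,[0,0.25,-0.48],[3,0,0]],
    [1,[0,0.16,-0.33],[2,0,0]],
    [1,[0,0,0],[0,0,0]],
    [1,[0,0,0],[0,0,0]],
    [1,[0,0,0],[0,0,0]]
  ]
}}

```text
time: 20.3
ee_pos: [0.5361, -0.1084, 0.1582]
tcp_rot: [-142.4, -0.1, -10.9]
wrist_force: [-0.8, -2.1, -3.2]
opening: 0.0122
```

```bash
python3 ov.py 14 st
```

```text
t 20.3 p [ 0.5361 -0.1084  0.1582] rpy [-1.4242e+02 -1.2000e-01 -1.0860e+01] q [-28.4  12.1   2.1  92.9  35.6  68.3] F [-0.8 -2.1 -3.2] op 0.0122
pivot [ 0.5261 -0.1616  0.0706] tub local [0.0019 0.0697]
```

View pics/s14.png

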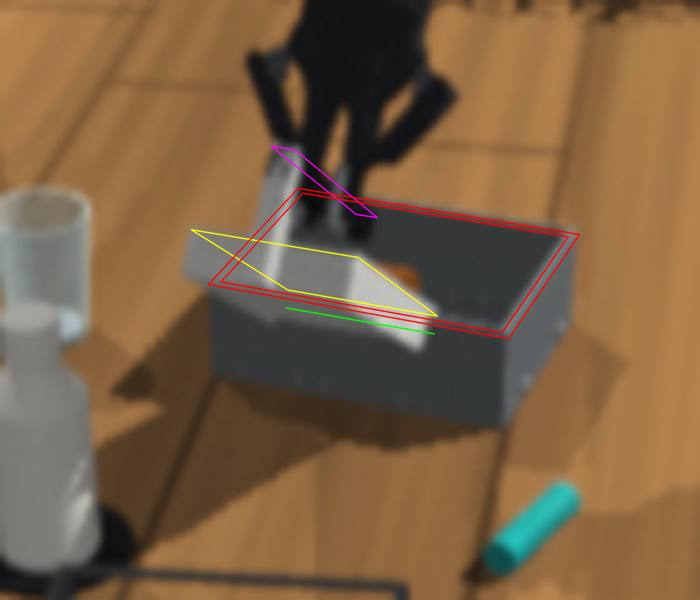

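View pics/t14.png

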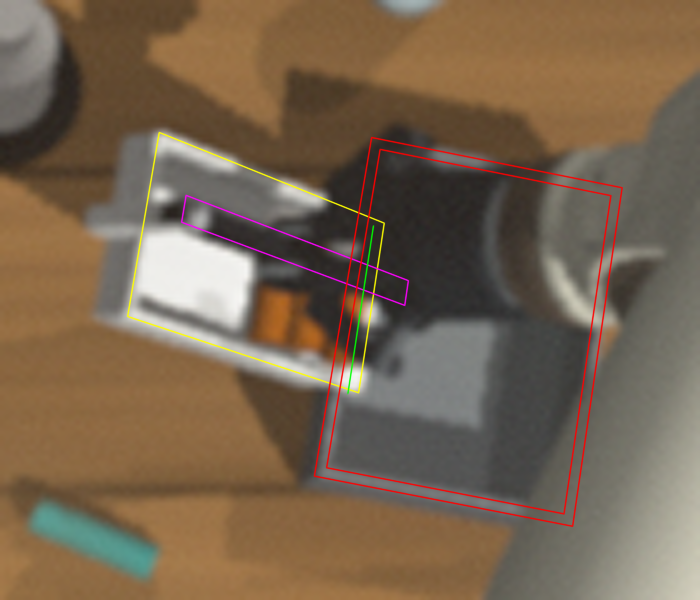

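>>> {"name": "play_rows", "arguments": {
  "rows": [
    [1,[-0.05,0.23,-0.48],[3,0,0]],
    [1,[-0.05,0.23,-0.48],[3,0,0]],
    [1,[0,0.14,-0.33],[2,0,0]],
    [1,[0,0,0],[0,0,0]],
    [1,[0,0,0],[0,0,0]],
    [1,[0,0,0],[0,0,0]],
    [1,[0,0,0],[0,0,0]]
  ]
}}

```text
time: 21.1
ee_pos: [0.5333, -0.1201, 0.1651]
tcp_rot: [-134.6, -0.4, -10.6]
wrist_force: [-0.7, -3.8, -3.3]
opening: 0.0122
```

```bash
python3 ov.py 15 st
```

```text
t 21.1 p [ 0.5333 -0.1201  0.1651] rpy [-134.64   -0.39  -10.59] q [-32.1  16.6   4.9  98.4  41.6  60.6] F [-0.7 -3.8 -3.3] op 0.0122
pivot [ 0.5263 -0.1613  0.071 ] tub local [0.002  0.0701]
```

View pics/s15.png

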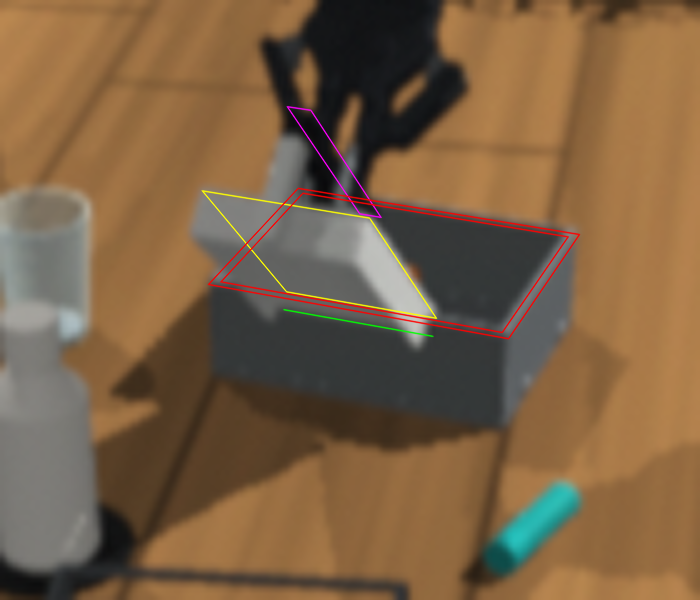

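View pics/t15.png

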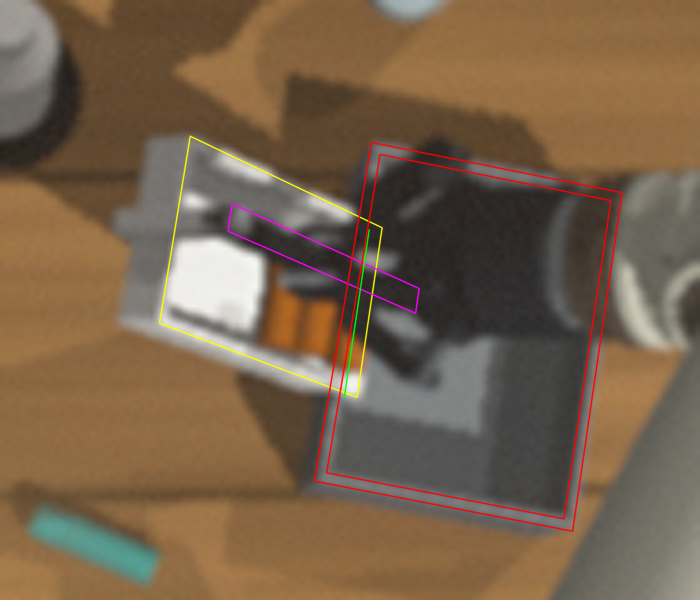

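>>> {"name": "play_rows", "arguments": {
  "rows": [
    [1,[-0.05,0.12,-0.14],[0,0,0.5]],
    [1,[-0.05,0.12,-0.14],[0,0,0.5]],
    [1,[0,0.21,-0.5],[3,0,0]],
    [1,[0,0.21,-0.5],[3,0,0]],
    [1,[0,0,0],[0,0,0]],
    [1,[0,0,0],[0,0,0]]
  ]
}}

```text
time: 21.8
ee_pos: [0.5298, -0.1323, 0.1698]
tcp_rot: [-128.4, 0.4, -11.3]
wrist_force: [-0.1, 0.1, -3.4]
opening: 0.0121
```

```bash
python3 ov.py 16 st
```

```text
t 21.8 p [ 0.5298 -0.1323  0.1698] rpy [-128.38    0.42  -11.32] q [-35.1  20.9   7.6 104.   45.7  54.8] F [-0.1  0.1 -3.4] op 0.0121
pivot [ 0.5229 -0.1628  0.0717] tub local [-0.001   0.0679]
```

View pics/s16.png

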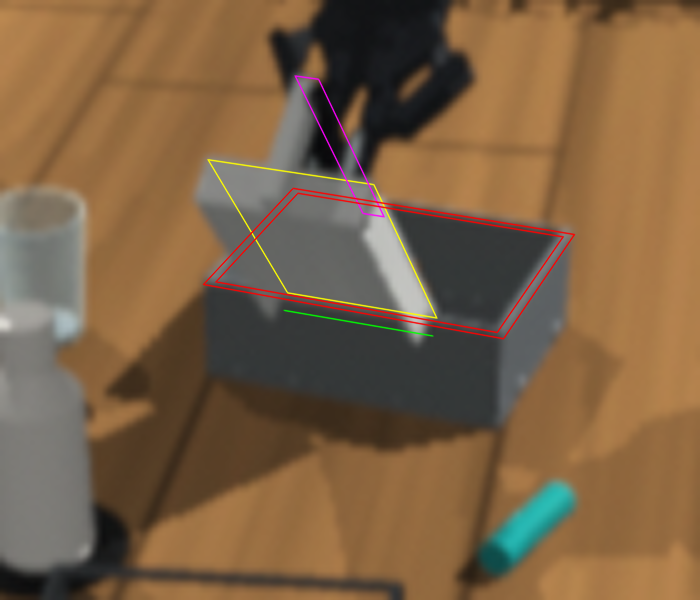

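View pics/t16.png

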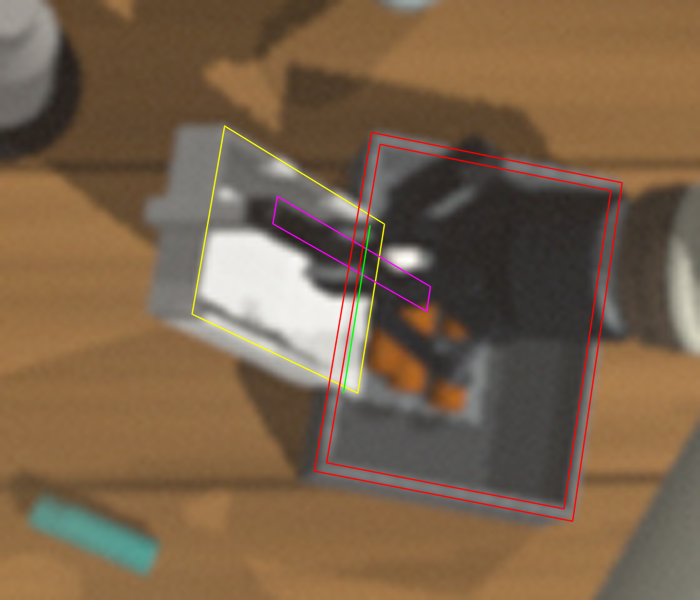

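>>> {"name": "play_rows", "arguments": {
  "rows": [
    [1,[0,-0.4,-0.31],[0,0,0]],
    [1,[0,-0.8,-0.62],[0,0,0]],
    [1,[0,-0.9,-0.8],[0,0,0]],
    [1,[0,-0.9,-0.8],[0,0,0]],
    [1,[0,-0.7,-0.7],[-2,0,0]],
    [1,[0,-1,0],[-4,0,0]],
    [1,[0,-1.2,0],[-5,0,0]],
    [1,[0,-1.2,0],[-5,0,0]],
    [1,[0,-1,0],[-5,0,0]],
    [1,[0,-0.5,0],[-3,0,0]],
    [1,[0,0,0],[0,0,0]]
  ]
}}

```text
time: 23.0
ee_pos: [0.5381, -0.0974, 0.2671]
tcp_rot: [-154.0, -0.4, -11.6]
wrist_force: [-0.3, 0.0, -3.8]
opening: 0.0121
```

```bash
python3 mv.py .5425 -.02 .15 180 0 0 8; python3 ov.py 17 st 0
```

```text
t 23.0 p [ 0.5381 -0.0974  0.2671] rpy [-154.     -0.4   -11.64] q [-22.7   7.4  12.3  99.9  25.6  77.7] F [-0.3  0.  -3.8] op 0.0121
8 [-0.08, -0.57, 1.67] [-3.23, -0.38, -1.42]
t 23.0 p [ 0.5381 -0.0974  0.2671] rpy [-154.     -0.4   -11.64] q [-22.7   7.4  12.3  99.9  25.6  77.7] F [-0.3  0.  -3.8] op 0.0121
pivot [ 0.5244 -0.1667  0.1922] tub local [0.0013 0.0644]
```

View pics/s17.png

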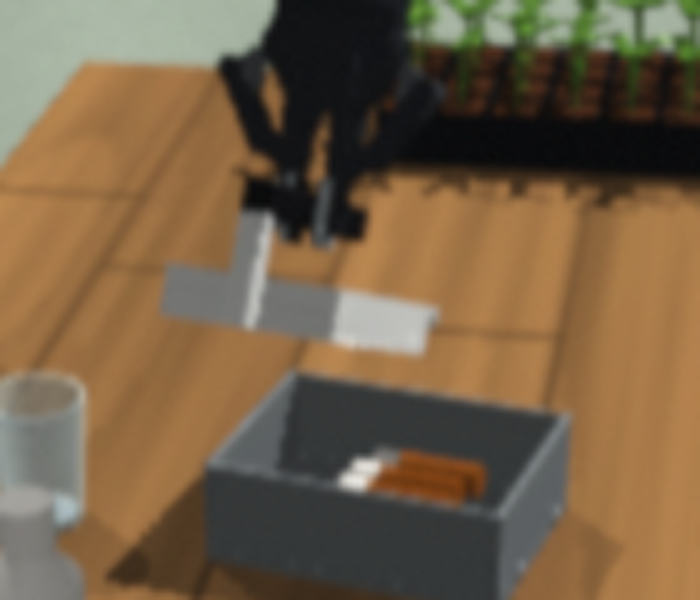

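View pics/t17.png

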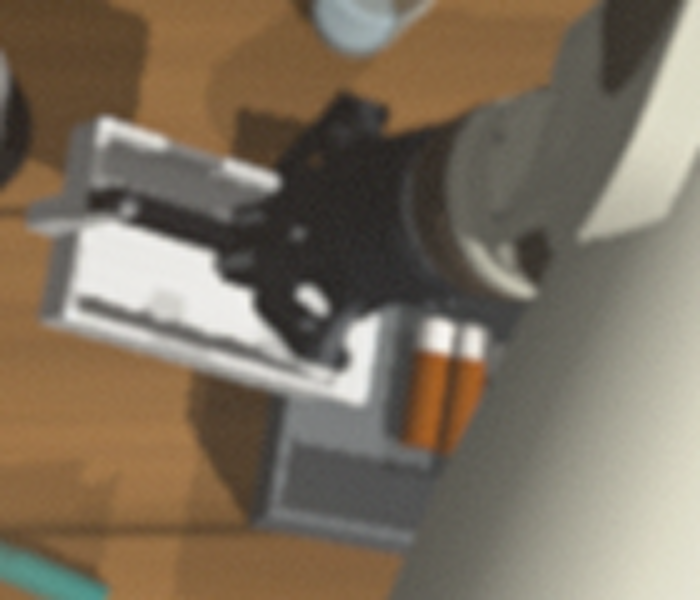

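>>> {"name": "play_rows", "arguments": {
  "rows": [
    [1,[-0.1,-0.5,1.2],[-3.2,-0.2,-1]],
    [1,[-0.1,-0.6,1.6],[-3.5,-0.4,-1.4]],
    [1,[-0.1,-0.6,1.6],[-3.5,-0.4,-1.4]],
    [1,[-0.1,-0.6,1.6],[-3.5,-0.4,-1.4]],
    [1,[-0.1,-0.6,1.6],[-3.5,-0.4,-1.4]],
    [1,[-0.1,-0.6,1.6],[-3.2,-0.4,-1.4]],
    [1,[0,-0.6,1.2],[-2,-0.3,-1.4]],
    [1,[0,-0.5,0.5],[-1,0,-1]],
    [1,[0,0,0],[0,0,0]]
  ]
}}

```text
time: 24.0
ee_pos: [0.5388, -0.0294, 0.1611]
tcp_rot: [-177.4, 0.9, -1.3]
wrist_force: [-0.3, 0.0, -3.2]
opening: 0.0122
```

```bash
python3 mv.py .532 .05 .085 180 0 3 8
```

```text
t 24.0 p [ 0.5388 -0.0294  0.1611] rpy [-177.44    0.89   -1.33] q [-4.4  3.7 -0.3 87.   2.5 86.9] F [-0.3  0.  -3.2] op 0.0122
8 [-0.07, -0.97, 0.98] [-0.32, 0.1, -0.54]
```

>>> {"name": "play_rows", "arguments": {
  "rows": [
    [1,[0,-0.6,0.3],[-0.4,0.1,-0.3]],
    [1,[-0.1,-1,0.7],[-0.6,0.2,-0.5]],
    [1,[-0.1,-1,1],[-0.6,0.2,-0.6]],
    [1,[-0.1,-1,1],[-0.4,0.2,-0.6]],
    [1,[-0.1,-1,1],[-0.3,0.1,-0.6]],
    [1,[-0.1,-1,1],[0,0,-0.6]],
    [1,[0,-1,1],[0,0,-0.6]],
    [1,[0,-0.6,0.6],[0,0,-0.4]],
    [1,[0,0,0],[0,0,0]]
  ]
}}

```text
time: 24.9
ee_pos: [0.5319, 0.049, 0.0907]
tcp_rot: [-179.7, 0.0, 3.0]
wrist_force: [0.1, -0.4, -3.6]
opening: 0.0123
```

```bash
python3 mv.py .532 .05 .066 180 0 3 2; python3 ov.py 18 st
```

```text
t 24.9 p [0.5319 0.049  0.0907] rpy [-179.73    0.      3.05] q [ 5.1  2.6 -9.2 78.2  0.3 92.1] F [ 0.1 -0.4 -3.6] op 0.0123
2 [0.01, -0.04, 1.24] [-0.14, 0.0, 0.02]
t 24.9 p [0.5319 0.049  0.0907] rpy [-179.73    0.      3.05] q [ 5.1  2.6 -9.2 78.2  0.3 92.1] F [ 0.1 -0.4 -3.6] op 0.0123
pivot [ 0.537  -0.047   0.0539] tub local [-0.0107  0.1842]
```

View pics/s18.png

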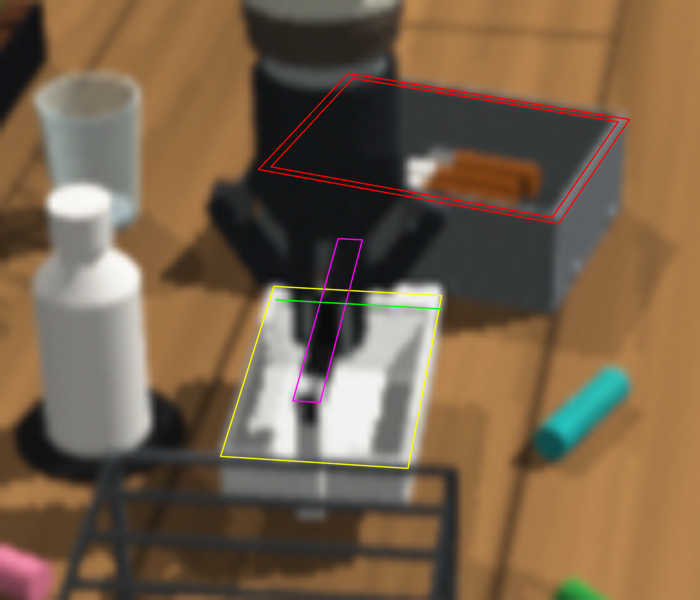

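View pics/t18.png

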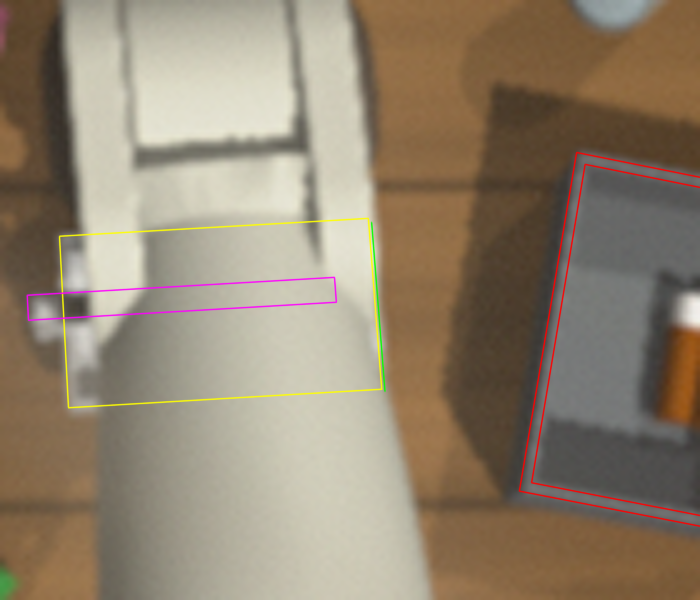

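>>> {"name": "play_rows", "arguments": {
  "rows": [
    [1,[0,0.6,0.5],[-0.1,0,0]],
    [1,[0,0.7,0.7],[-0.1,0,0]],
    [1,[0,0.4,0.6],[0,0,0]],
    [1,[0,0,0.3],[0,0,0]],
    [1,[0,0,0],[0,0,0]]
  ]
}}

```text
time: 25.5
ee_pos: [0.5343, 0.0279, 0.07]
tcp_rot: [-180.0, -0.2, 2.8]
wrist_force: [0.5, 0.1, -3.3]
opening: 0.0118
```

```bash
python3 mv.py .533 .03 .061 180 0 3 1
```

```text
t 25.5 p [0.5343 0.0279 0.07  ] rpy [-179.98   -0.18    2.82] q [  3.    3.  -11.1  75.7   0.   90.2] F [ 0.5  0.1 -3.3] op 0.0118
1 [-0.12, -0.21, 0.9] [-0.02, -0.18, -0.18]
```

>>> {"name": "play_rows", "arguments": {
  "rows": [
    [1,[0,0,0.4],[0,-0.1,0]],
    [1,[0,0,0.3],[0,-0.1,0]],
    [1,[0,0,0.15],[0,0,0]],
    [1,[0,0,0.1],[0,0,0]],
    [1,[0,0,0],[0,0,0]]
  ]
}}

```text
time: 26.0
ee_pos: [0.5346, 0.0281, 0.0605]
tcp_rot: [-180.0, -0.0, 2.8]
wrist_force: [-0.1, -0.2, -3.7]
opening: 0.012
```

```bash
python3 mv.py .533 .03 .060 180 0 3 1
```

```text
t 26.0 p [0.5346 0.0281 0.0605] rpy [-1.7998e+02 -1.0000e-02  2.8200e+00] q [  3.    3.4 -11.7  74.9   0.   90.2] F [-0.1 -0.2 -3.7] op 0.012
1 [-0.15, -0.2, 0.05] [-0.02, -0.01, -0.18]
```

Still carrying slightly; ease down until the load goes.

>>> {"name": "play_rows", "arguments": {
  "rows": [
    [1,[0,0,0.15],[0,0,0]],
    [1,[0,0,0.12],[0,0,0]],
    [1,[0,0,0.1],[0,0,0]]
  ]
}}

```text
time: 26.3
ee_pos: [0.5347, 0.0281, 0.0604]
tcp_rot: [180.0, -0.1, 2.8]
wrist_force: [-3.2, -0.5, 4.7]
opening: 0.0124
```

>>> {"name": "play_rows", "arguments": {
  "rows": [
    [1,[0,0,0],[0,0,0]],
    [0.7,[0,0,0],[0,0,0]],
    [0.3,[0,0,0],[0,0,0]],
    [0,[0,0,0],[0,0,0]],
    [0,[0,0,0],[0,0,0]],
    [0,[0,0,-1.5],[0,0,0]],
    [0,[0,0,-3],[0,0,0]],
    [0,[0,0,-4],[0,0,0]],
    [0,[0,0,-4],[0,0,0]],
    [0,[0,0,-2],[0,0,0]],
    [0,[0,0,0],[0,0,0]]
  ]
}}

```text
time: 27.4
ee_pos: [0.5341, 0.0283, 0.2165]
tcp_rot: [-180.0, -0.4, 2.8]
wrist_force: [0.1, 0.4, 0.1]
opening: 0.0855
```

```bash
python3 - <<'E'
from mv import show
show()
from lib import *
from workcell import camera
L=tray_lines(.5339,.0428,-87.18)
c=camera("side"); crop(c,100,70,360,260,3,"pics/s19.png",L)
c=camera("top"); crop(c,100,80,400,280,2.6 and 2,"pics/t19.png",L)
E
```

```text
t 27.4 p [0.5341 0.0283 0.2165] rpy [-179.99   -0.38    2.85] q [ 3.   2.   4.1 91.7  0.  90.2] F [0.1 0.4 0.1] op 0.0855
```

View pics/s19.png

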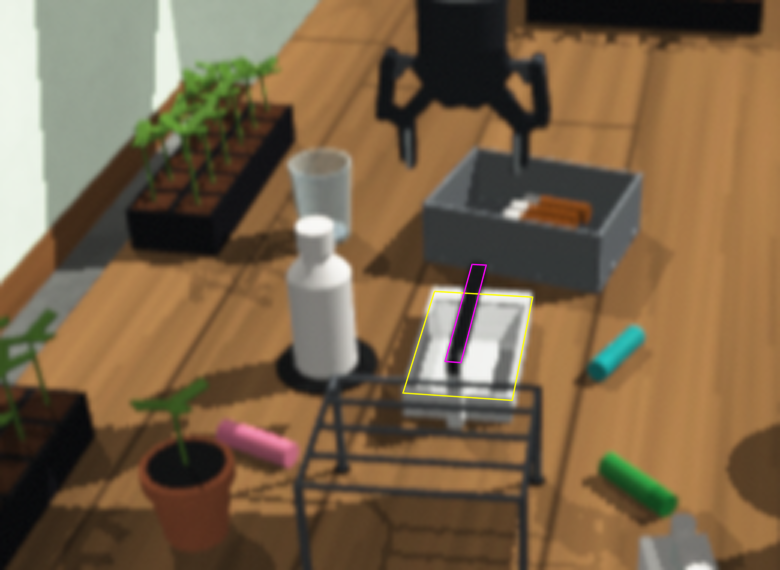

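View pics/t19.png

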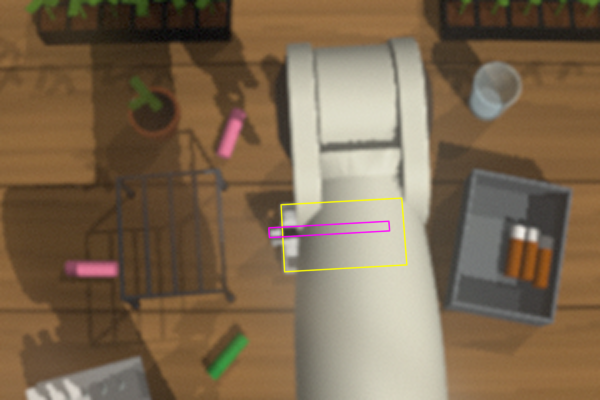

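```bash
python3 -c "
from workcell import job_done,get_obs
print(job_done(),get_obs()['time'])"
```

```text
the job is handed in; nothing more can be done
the job is handed in; nothing more can be done
```

The job is done and was handed in at about 27.5 s of the 64 s allowed. The bottle stands on the black mat. I drew the tray out from under the rack, let go of it, and took it again by the middle of its handle. I then hooked it over the tub rim and tipped it about 52° until it was empty.

- **Final pictures:** All three amber vials lie in the tub. The empty tray sits level on the bench, its rear about 60 mm clear of the roof edge by calculation. The bottle is upright on the mat, and the beaker and pot look to be where they started. The test-tube rack is only partly in the frame, but what shows looks unmoved.
- **Forces:** Wrist force readings at the end of each move stayed under about 7 N.
- **Disagreements:**
  - The side camera showed the bottle and tub about 2–3 mm farther off than the top camera did.
  - At about 45° of tilt the lip's flange seemed to touch the inside of the tub wall at about 4 N. I moved the tray about 2 mm further in, and the vials rolled out as I tipped it on.

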